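Click the missing height sleeve onto a classroom footrest

TASK

The footrest lies upside down and one of its four legs still lacks its height sleeve. Take the long sleeve lying on the cork mat, stand it upright on the mat and let go, then take it again, slide it down over the bare leg past the spring ball until the ball clicks out above it, and leave it fully home on its shoulder. Leave the other things where they are.

Things in the scene. Friction and masses are not known exactly. Their poses are not given: they have to be found in the camera images.
- sleeve: the height sleeve: plain aluminium eight-sided tube, 90 mm long, 40 mm across the flats (43 mm over the corners), straight 23.6 mm bore through its whole length, about 200 g, both ends alike. It starts lying on a flat on the mat, clear of the mat's edges. Origin at the tube's centre (middle of its length, on its axis); its x axis runs along the tube. One flat faces each of +-y and +-z
- mat: cork mat, 240 (x) x 300 (y) x 4 mm, fixed flat on the table; origin at the centre of its underside, z up. Only the sleeve and, in its far left corner (+x, +y), a bottle cap are on it, so its middle is free to stand the sleeve on
- footrest: footrest lying upside down, fixed: beech board 260 (x) x 210 (y) x 22 mm with four upright steel legs 22 mm thick at (+-100, +-75) mm; origin at the centre of the board's underside on the table, z up. Three legs already wear their sleeves; the one at (+100, +75) mm is bare. The leg tips are all 156 mm above the table
- leg_seat (a point): on the axis of the bare leg, at the top of the dark shoulder (44 mm wide, 14 mm high) on which the sleeve must sit, 36 mm above the table; axes as the footrest's. A sleeve fully home has its centre 45 mm straight above this point
- leg_tip (a point): the tip of the bare leg, on its axis, 120 mm above leg_seat. The leg is 22 mm thick (0.8 mm clearance all round in the bore); its last 5 mm taper to 20 mm
- detent (a joint): how far the bare leg's 14 mm brass ball is pushed in (m): 0 out, 0.006 at most. Centre 97.5 mm above leg_seat, standing 4 mm out of the leg on its -x side. Spring 12 N, plus 2 N per mm. The sleeve's lower end meets it 104 mm above leg_seat and must be pushed over it (5 to 20 N all the way down; it will not fall); it then rides in the bore and springs out over the upper end as the sleeve comes home
- short_tube: bystander: short wide grey plastic eight-sided tube standing on the table beyond the mat, 50 mm high, 46 mm wide; origin at its foot
- cap: bystander: bottle cap, 32 mm wide, 18 mm high, in the mat's far left corner; origin at its foot
- rubber_foot: bystander: black rubber foot, 36 mm wide, 26 mm high, on the footrest's board between the legs; origin at its foot
- eraser: bystander: white eraser 60 x 24 x 14 mm on the table beyond the mat; origin at its underside
- glue: bystander: white glue bottle, 56 mm wide, 130 mm high, right of the footrest; origin at its foot
- pencil_cup: bystander: green cup with pencils, 76 mm wide, 165 mm high with the pencils, right of the footrest; origin at its foot
Things that resemble listed ones, but are neither listed nor needed, are in the scene too. What is shaped like the sleeve but black, pink or red is not meant.

How it is judged:
On the way:
1. the sleeve stands upright on the mat by itself, let go (angle between the x axis of sleeve and the z axis of mat, either way round below 0.08 rad and z of sleeve in the frame of mat between 0.045 and 0.053 m and x of sleeve in the frame of mat between -0.12 and 0.12 m and y of sleeve in the frame of mat between -0.15 and 0.15 m and contact force between sleeve and the fingers below 0.1 N and linear speed of sleeve below 0.02 m/s), for 0.2 s.
At the end, for the whole second after the job is handed in: The sleeve sits on the bare leg: its axis within 4 mm and 0.06 rad of the leg's, its centre 42 to 48 mm above leg_seat (45 mm is fully home), the spring ball out again above it (pushed in less than 1 mm), at rest and let go (horizontal distance between sleeve and leg_seat below 0.004 m and angle between the x axis of sleeve and the z axis of footrest, either way round below 0.06 rad and z of sleeve in the frame of leg_seat between 0.042 and 0.048 m and value of joint detent below 0.001 m and linear speed of sleeve below 0.02 m/s and contact force between sleeve and the fingers below 0.1 N); the robot touches nothing.
It fails at once if a bystander (short tube, bottle cap, rubber foot, eraser, glue, pencil cup) is moved more than 40 mm (distance of any of short_tube, cap, rubber_foot, eraser, glue, pencil_cup from where it was at the start of the episode above 0.04 m).
It also fails if it takes over 61 s, if anything falls off the work surface, if the arm or the gripper's body presses on something with over 40 N, if the wrist force passes 120 N, or if a joint passes its speed limit or range.

ROBOT

A 6-joint arm with a two-finger parallel gripper is mounted at the origin on the work surface. World frame = base frame: x ahead of the robot, y to its left, z up, the work surface at z = 0. Lengths are in m, angles in rad, forces in N, time in s.
With the tool pointing down it reaches from about 0.35 to 0.975 m from the base axis. Payload 4.9 kg.
Tool frame: the origin (TCP) lies at the very end of the fingers, on their centre line; the grasp point (between the pads) lies 19 mm behind it (manip.hold_point_z is the distance from the TCP to the grasp point, in m); z points along the fingers, y is the direction in which the jaws open and shut (so a half turn about z gives the same grasp; the last joint's range is limited). The gripper opens to 85 mm and grips with 20 to 120 N. Pads are 22 mm wide; open, the fingers measure 114 mm over their backs; the gripper's body (76 mm by 85 mm) begins 54 mm behind the grasp point. The pads swing forward as they close: fully open they stand 13 mm farther back than shut.
Start: joints at [-0.119, 0.053, 1.613, -0, 1.476, -0.119], TCP at [0.625, 0, 0.231] pointing down, gripper open.
Joint ranges: [-3.01, 3.01], [-1.01, 2.22], [0.06, 2.58], [-1.02, 4.17], [0.09, 2.62], [-3.14, 3.14]. Speed limits (rad/s): [2.57, 2.57, 3.14, 3.14, 3.14, 3.14].

INTERFACE

Orientations are given as a unit quaternion [w, x, y, z].
In Python, from plant import monitor, grab_frame, camera_params, ticket, manip gives the robot as it stands.
- The arm moves only by the tool play_rows, never from a script. Its argument "commands" is a list of rows, each an object of numbers: "dx", "dy", "dz": the shift along the tool's x, y, z in cm; "rx", "ry", "rz": the turn, a rotation vector about the tool's x, y, z in rad; "claw": the closure, from 0 (fully open) to 1 (shut). In form: [{"dx": .., "dy": .., "dz": .., "rx": .., "ry": .., "rz": .., "claw": ..}, ...]. A call has 1 to 5 rows; each row is the pose to reach, as a shift and turn from the pose measured when the call began, along the tool's axes at that moment; what a row does not reach only later rows make up. A row lasts 1/10 s, in which the tool goes at most 50 mm and 8.59 degrees, less where a joint would pass 70% of its speed; a pose out of reach is approached as far as the arm can. A call with a gripper value outside its range is refused whole. The fingers move at their own pace and stop on an object; the grip force is fixed at half the most. Time passes only in rows, so rows that repeat a pose let the fingers close. It gives the time, the measured TCP pose, the force and the opening at its end, in the units of the state.
- monitor.state(): the state, without advancing time (a new reading comes with each control period).
- grab_frame(name): name is "scene" or "side" or "wrist"; returns the picture (400x640x3 uint8, blue, green, red); there is no depth.
- camera_params(name): a dict with "fx", "fy", "cx", "cy" (pixels), "rvec" (rotation vector, rad) and "tvec" (3), from world to camera coordinates, as OpenCV has them; the wrist camera has in their place "tool_from_camera" (4x4, takes a point from camera to tool coordinates, whose origin is the TCP and whose axes are the flange's). Camera axes: x right, y down, z forward; pixel columns grow to the right and rows downward; lengths in m; the calibration is good to about 2 mm. A picture is of the moment at which its call begins: read the wrist's pose just before it. camera_params takes no time and is no camera call.
- ticket.job_done(): hands the job in, once; it reports no verdict.
The state is a dict: "time": time; "joint_pos": joint angles; "joint_vel": joint speeds; "joint_efforts": joint torques, N m; "tool_pos": TCP position; "tool_rot": TCP orientation; "contact_force": force on the tool from outside, world axes, zero at the start; "ft_torque": the same for the moment, N m; "gripper_width": opening from 0.0 (shut) to 1.0 (fully open).
Only numpy, scipy, OpenCV 4.12 (cv2) and the standard library are available. Lean on these libraries where they do the work, as an engineer would, in place of code of your own. Each camera call takes 0.05 s, during which the arm holds its last target.

## Working session

There is one attempt and no reset: what is moved stays moved. The work goes in short steps, Python scripts to look and compute and a tool call to move; the robot and the scene stay as the last step left them, time stands still between calls to the robot, and variables do not carry over. Pictures are saved under pics/ and viewed, and the job is handed in when it is done.

Besides the shell and the picture viewer there is one more tool, called after "Emit:" as name(argument=value, ...), one argument or row to a line, values as JSON. play_rows: Moves the arm, as the interface text tells. Its arguments: {"type":"object","properties":{"commands":{"type":"array"}},"required":["commands"]}

```bash
mkdir -p pics; ls; python3 - <<'E'
from plant import monitor, grab_frame, camera_params, ticket, manip
import cv2
s=monitor.state(); print(s['time'],s['tool_pos'],s['tool_rot'],s['gripper_width'],manip.hold_point_z)
for n in("scene","side","wrist"):
    cv2.imwrite(f"pics/{n}0.png",grab_frame(n)); print(n,camera_params(n))
E
```

```text
pics
0.0 [6.24383568e-01 8.25185310e-05 2.30071413e-01] [-8.08388886e-04  7.07099822e-01  7.07112996e-01 -6.32001532e-04] 1.003474167270202 0.0187
scene {'fx': 430.65150646003895, 'fy': 430.65150646003895, 'cx': 323.310678300371, 'cy': 192.804903033975, 'rvec': array([ 0.80283108,  2.52319339, -1.12563935]), 'tvec': array([ 0.43458786, -0.06768905,  1.68436649])}
side {'fx': 464.5450791627245, 'fy': 464.5450791627245, 'cx': 314.6455418189456, 'cy': 195.4747030459454, 'rvec': array([ 2.15914653, -0.67362841,  0.33425445]), 'tvec': array([-0.4425161 ,  0.22411516,  1.46395337])}
wrist {'fx': 335.0501366009316, 'fy': 335.0501366009316, 'cx': 323.0737834791777, 'cy': 200.40210241241425, 'tool_from_camera': array([[ 7.41285559e-04, -9.62627300e-01, -2.70828603e-01,
         6.80187338e-02],
       [ 9.99999623e-01,  8.36307209e-04, -2.35451023e-04,
         7.36269832e-04],
       [ 4.53147495e-04, -2.70828326e-01,  9.62627557e-01,
        -1.43779514e-01],
       [ 0.00000000e+00,  0.00000000e+00,  0.00000000e+00,
         1.00000000e+00]])}
```

View pics/scene0.png

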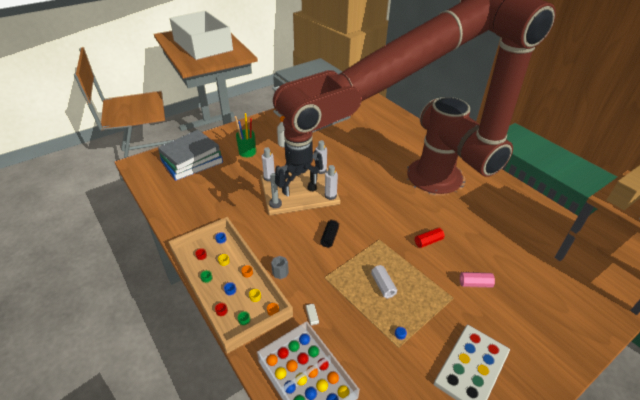

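View pics/side0.png

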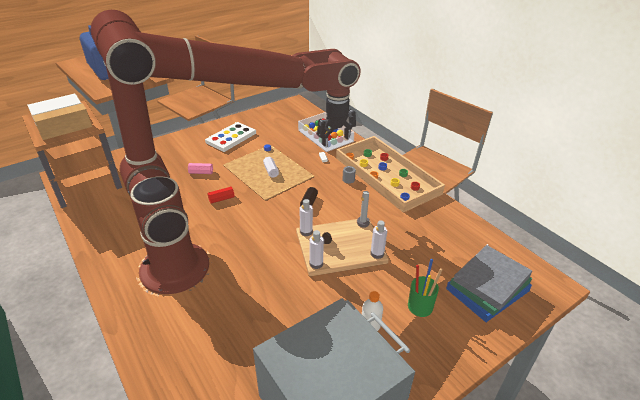

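View pics/wrist0.png

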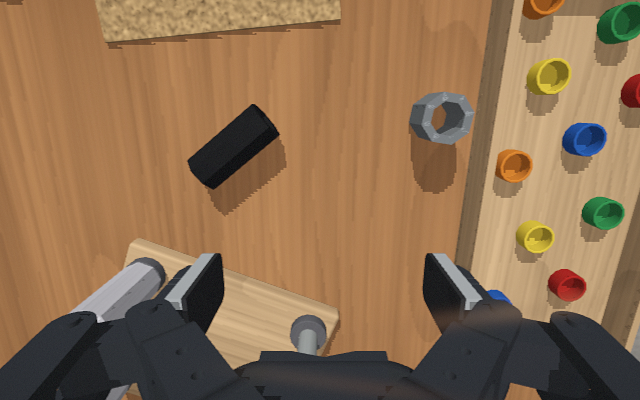

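The scene view has four sleeve-like tubes: grey on the mat (384,282), black (330,233), red (430,237) and pink (478,280). The grey aluminium one on the cork mat fits the description. The bare leg is the thin grey one at side (364,208) and scene (276,188). I'll confirm both in enlarged crops.

```bash
cat > h.py <<'E'
import numpy as np, cv2
from scipy.spatial.transform import Rotation as R
from plant import monitor, grab_frame, camera_params, manip
def pose():
    s=monitor.state(); q=np.array(s['tool_rot']); return np.array(s['tool_pos']),R.from_quat(q[[1,2,3,0]]).as_matrix()
def cam(n,ps=None):
    p=camera_params(n); K=np.array([[p['fx'],0,p['cx']],[0,p['fy'],p['cy']],[0,0,1.]])
    if n!='wrist':
        Rm=cv2.Rodrigues(np.array(p['rvec']))[0]; t=np.array(p['tvec'])
        return K,Rm.T,-Rm.T@t      # K, R world<-cam, centre
    tp,tr=ps or pose(); T=p['tool_from_camera']
    return K,tr@T[:3,:3],tp+tr@T[:3,3]
def plane(c,uv,z):
    K,Rw,C=c; d=Rw@np.linalg.inv(K)@np.array([uv[0],uv[1],1.]); return C+d*(z-C[2])/d[2]
def proj(c,X):
    K,Rw,C=c; x=K@(Rw.T@(np.array(X)-C)); return x[:2]/x[2]
def tri(obs):
    A=np.zeros((3,3));b=np.zeros(3)
    for c,uv in obs:
        K,Rw,C=c; d=Rw@np.linalg.inv(K)@np.array([uv[0],uv[1],1.]); d/=np.linalg.norm(d); P=np.eye(3)-np.outer(d,d); A+=P;b+=P@C
    return np.linalg.solve(A,b)
E
python3 - <<'E'
from h import *
a=cv2.imread('pics/scene0.png');b=cv2.imread('pics/side0.png')
def cr(i,x,y,w,h,f): return cv2.resize(i[y:y+h,x:x+w],None,fx=f,fy=f,interpolation=cv2.INTER_CUBIC)
o=np.vstack([np.hstack([cr(a,350,250,65,60,6),cr(b,235,140,65,60,6)]),np.hstack([cr(a,255,165,65,40,6),cr(b,335,185,65,40,6)])])
cv2.imwrite('pics/crop0.png',o);print(o.shape)
cs=cam('scene')
print(plane(cs,(384,282),.024),plane(cs,(276,205),.03))
# mat corners
hsv=cv2.cvtColor(a,cv2.COLOR_BGR2HSV); print(hsv[300,350],hsv[330,350],hsv[282,384],hsv[150,420])
for uv in [(325,279),(379,240),(452,298),(402,346)]: print(uv,plane(cs,uv,.004))
print(plane(cs,(400,333),.018), plane(cam('wrist'),(442,105),.05),plane(cam('wrist'),(230,145),.04))
E
```

```text
(600, 780, 3)
[0.51645164 0.2805254  0.024     ] [ 0.60965544 -0.17981364  0.03      ]
[ 17 147 177] [ 14 176 161] [135   6 160] [ 14 176 170]
(325, 279) [0.64351196 0.15970426 0.004     ]
(379, 240) [0.40493973 0.13388922 0.004     ]
(452, 298) [0.38006805 0.42759906 0.004     ]
(402, 346) [0.60414864 0.45359987 0.004     ]
[0.5894222  0.42758355 0.018     ] [0.73537221 0.06920439 0.05      ] [0.53263458 0.03099125 0.04      ]
```

View pics/crop0.png

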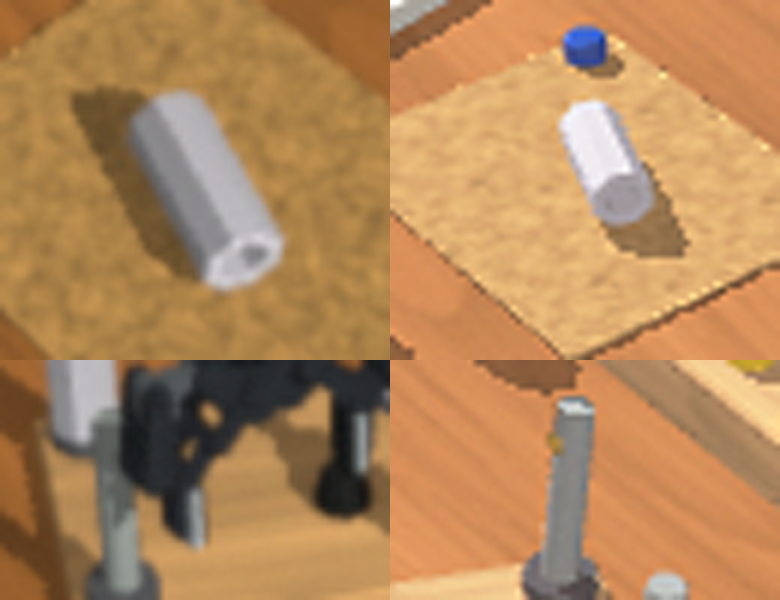

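Crop confirms it: aluminium octagonal tube with an open bore on the cork, and the thin bare leg with a brass ball. Moving to view the mat from above.

Emit:
play_rows(
  commands=[
    {"dx":5,"dy":-2.5,"dz":0,"claw":0},
    {"dx":9,"dy":-6,"dz":-1,"claw":0},
    {"dx":13,"dy":-9,"dz":-2,"claw":0},
    {"dx":17,"dy":-11,"dz":-3,"claw":0},
    {"dx":20,"dy":-11,"dz":-3,"claw":0},
  ],
)

```text
invalid input
```

```bash
python3 - <<'E'
from h import *
ps=pose(); cv2.imwrite('pics/w1.png',grab_frame('wrist')); print(ps, monitor.state()['joint_pos'])
cv2.imwrite('pics/s1.png',grab_frame('scene'));cv2.imwrite('pics/d1.png',grab_frame('side'))
np.savez('ps1.npz',p=ps[0],r=ps[1])
E
```

```text
(array([6.24509516e-01, 5.06981096e-05, 2.30311195e-01]), array([[ 1.72991906e-05,  9.99998684e-01, -1.62237580e-03],
       [ 9.99999979e-01, -1.69714017e-05,  2.02056076e-04],
       [ 2.02028276e-04, -1.62237927e-03, -9.99998664e-01]])) [-1.18972462e-01  5.31541588e-02  1.61378193e+00  1.29021817e-05
  1.47596492e+00 -1.19032090e-01]
```

View pics/w1.png

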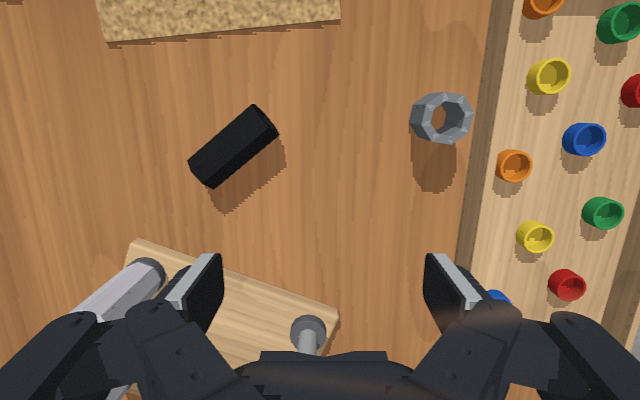

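View pics/s1.png

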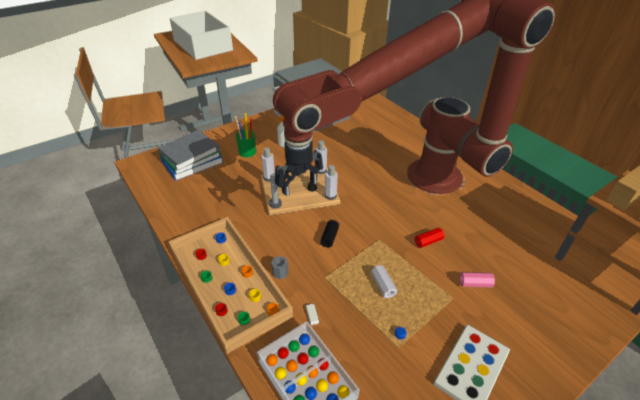

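View pics/d1.png

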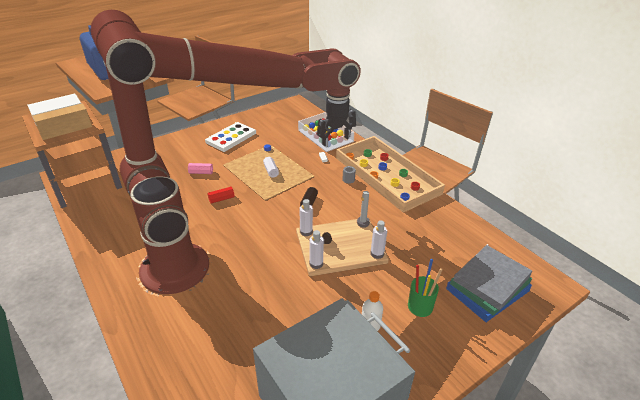

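The arm hasn't moved: the call was refused because each row needs all seven fields.

Emit:
play_rows(
  commands=[
    {"dx":5,"dy":-2.5,"dz":0,"rx":0,"ry":0,"rz":0,"claw":0},
    {"dx":9,"dy":-6,"dz":-1,"rx":0,"ry":0,"rz":0,"claw":0},
    {"dx":13,"dy":-9,"dz":-2,"rx":0,"ry":0,"rz":0,"claw":0},
    {"dx":17,"dy":-11,"dz":-3,"rx":0,"ry":0,"rz":0,"claw":0},
    {"dx":20,"dy":-11,"dz":-3,"rx":0,"ry":0,"rz":0,"claw":0},
  ],
)

```text
time: 0.8
tool_pos: [0.5133, 0.202, 0.2632]
tool_rot: [0.0, 0.707, 0.707, 0.001]
contact_force: [0.9, 0.3, 0.1]
gripper_width: 0.997
```

```bash
python3 - <<'E'
from h import *
ps=pose(); cv2.imwrite('pics/w2.png',grab_frame('wrist')); print(ps, monitor.state()['joint_pos'],monitor.state()['joint_vel'])
cv2.imwrite('pics/s2.png',grab_frame('scene'));cv2.imwrite('pics/d2.png',grab_frame('side'))
np.savez('ps2.npz',p=ps[0],r=ps[1])
E
```

```text
(array([0.5133299 , 0.20203149, 0.26317251]), array([[-0.00103374,  0.99999677,  0.00232122],
       [ 0.99999879,  0.00103103,  0.0011686 ],
       [ 0.00116621,  0.00232242, -0.99999662]])) [ 0.24520488 -0.13842495  1.74603492  0.00433841  1.5311735   0.24025498] [-0.07239293  0.01529903  0.00959633 -0.05126241 -0.00115164 -0.11783325]
```

View pics/w2.png

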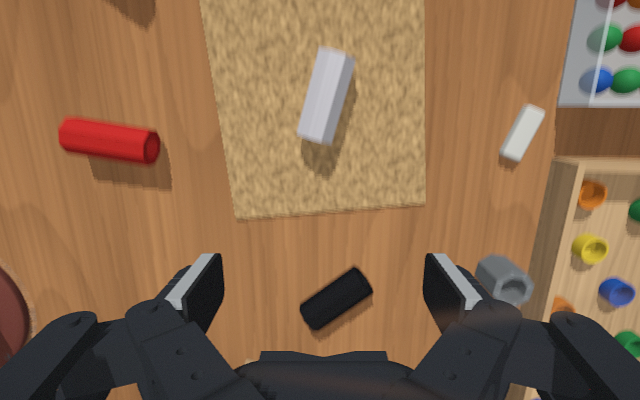

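View pics/s2.png

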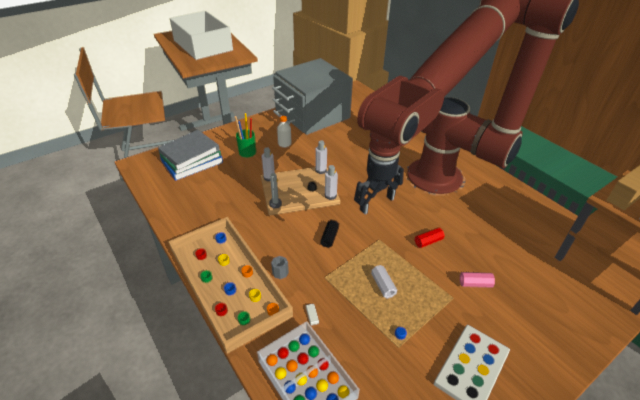

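Wrist view: the sleeve lies at about (328,95), nearly along world y. Now I'll get its axis from a mask and enlarge the crop.

```bash
python3 - <<'E'
from h import *
z=np.load('ps2.npz'); ps=(z['p'],z['r']); c=cam('wrist',ps)
i=cv2.imread('pics/w2.png'); h=cv2.cvtColor(i,cv2.COLOR_BGR2HSV)
m=((h[...,1]<45)&(h[...,2]>90)).astype(np.uint8); m[:, :280]=0;m[:,380:]=0;m[170:]=0
n,l,st,ce=cv2.connectedComponentsWithStats(m); k=1+np.argmax(st[1:,4]); print(st[k],ce[k])
ct=cv2.findContours((l==k).astype(np.uint8),0,1)[0][0]; r=cv2.minAreaRect(ct); print(r); b=cv2.boxPoints(r)
for z_ in(.024,.044): print(z_,[plane(c,p,z_).round(4) for p in b])
cr=cv2.resize(i[35:160,280:380],None,fx=5,fy=5,interpolation=cv2.INTER_CUBIC); cv2.imwrite('pics/crop2.png',cr)
E
```

```text
[ 297   47   58   98 3511] [325.21902592  95.41156366]
((325.6062316894531, 95.8963623046875), (38.88656997680664, 94.46790313720703), 14.74356460571289)
0.024 [array([0.4826, 0.2372, 0.024 ]), array([0.5098, 0.3319, 0.024 ]), array([0.5496, 0.3223, 0.024 ]), array([0.525 , 0.2262, 0.024 ])]
0.044 [array([0.4842, 0.2389, 0.044 ]), array([0.51  , 0.3287, 0.044 ]), array([0.5477, 0.3196, 0.044 ]), array([0.5244, 0.2285, 0.044 ])]
```

View pics/crop2.png

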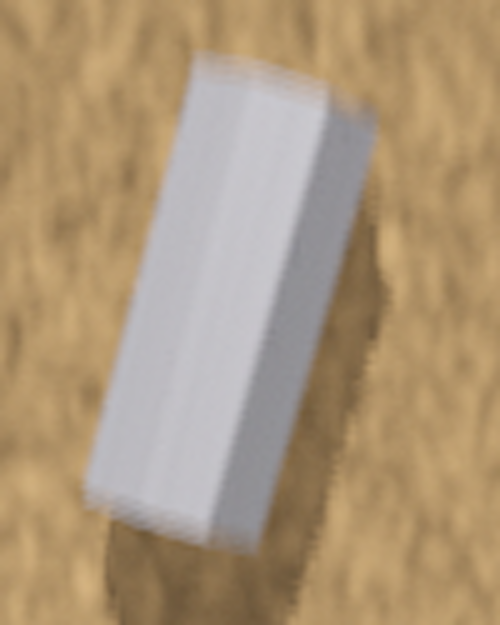

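```bash
python3 - <<'E'
from h import *
z=np.load('ps2.npz'); ps=(z['p'],z['r']); c=cam('wrist',ps)
P=[plane(c,p,.044) for p in [(329.5,49),(345.2,51.8),(322.4,142.7),(311.5,138.8)]]
for p in P: print(p.round(4))
C=sum(P)/4; f=(P[0]+P[1])/2; n=(P[2]+P[3])/2
print(C,np.linalg.norm(f-n),np.degrees(np.arctan2(*(f-n)[:2])))
# check in scene and side
th=np.arctan2(*(f-n)[:2]); a=np.array([np.sin(th),np.cos(th),0])
cc=np.array([C[0],C[1],.024])
for nme in('scene','side'):
    k=cam(nme); i=cv2.imread(f'pics/{nme[0] if nme=="scene" else "d"}2.png')
    x,y=proj(k,cc).astype(int); o=i[y-35:y+35,x-35:x+35].copy(); o=cv2.resize(o,None,fx=5,fy=5,interpolation=cv2.INTER_CUBIC)
    for e in(-.045,.045):
        r=np.array([a[1],-a[0],0])
        pts=[((proj(k,cc+e*a+.0217*(np.cos(t)*r+np.sin(t)*np.array([0,0,1])))-(x-35,y-35)+.5)*5-.5).astype(int) for t in np.pi/8+np.arange(8)*np.pi/4]
        cv2.polylines(o,[np.array(pts)],True,(0,0,255) if e>0 else (0,255,0),1)
    cv2.imwrite(f'pics/chk_{nme}.png',o)
a=cv2.imread('pics/chk_scene.png');b=cv2.imread('pics/chk_side.png');cv2.imwrite('pics/chk.png',np.hstack([a,b]))
E
```

```text
[0.5207 0.3253 0.044 ]
[0.5364 0.3227 0.044 ]
[0.5137 0.2325 0.044 ]
[0.502  0.2366 0.044 ]
[0.51818843 0.27928072 0.044     ] 0.09175793603421906 13.024072022605557
```

View pics/chk.png

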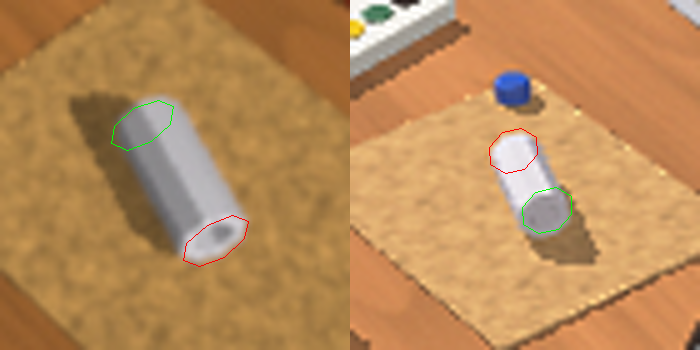

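The projected outline matches the tube in both fixed views, within a pixel or so. Plan: grasp it across the flats with the tool tilted about -40° in the tube's plane, lift it, then turn it 90° about the jaw axis.

```bash
cat >> h.py <<'E'
A=np.array([np.sin(np.radians(13.0)),np.cos(np.radians(13.0)),0]); 
def tilt(t,a=A):
    zt=np.cos(t)*np.array([0,0,-1.])+np.sin(t)*a; yt=np.array([a[1],-a[0],0]); return np.column_stack([np.cross(yt,zt),yt,zt])
def delta(p,Rt,q=False):
    tp,tr=pose(); d=tr.T@(np.array(p)-tp)*100; w=R.from_matrix(tr.T@Rt).as_rotvec()
    print('dx dy dz cm',d.round(2),'rot',w.round(3),'deg',np.degrees(np.linalg.norm(w)).round(1))
E
python3 - <<'E'
from h import *
for t in(-.7,):
    Rt=tilt(t); g=np.array([.518,.2793,.028])+.008*A
    delta(g+.0187*Rt[:,2]+[0,0,.10],Rt); delta(g+.0187*Rt[:,2],Rt)
E
```

```text
dx dy dz cm [ 7.36  0.31 14.77] rot [ 0.081 -0.697  0.221] deg 42.1
dx dy dz cm [ 7.36  0.3  24.77] rot [ 0.081 -0.697  0.221] deg 42.1
```

Emit:
play_rows(
  commands=[
    {"dx":2,"dy":0,"dz":1,"rx":0.016,"ry":-0.14,"rz":0.044,"claw":0},
    {"dx":4,"dy":0,"dz":3,"rx":0.032,"ry":-0.28,"rz":0.088,"claw":0},
    {"dx":6,"dy":0.3,"dz":6,"rx":0.048,"ry":-0.42,"rz":0.132,"claw":0},
    {"dx":7,"dy":0.3,"dz":9,"rx":0.064,"ry":-0.56,"rz":0.176,"claw":0},
    {"dx":7.4,"dy":0.3,"dz":12,"rx":0.081,"ry":-0.697,"rz":0.221,"claw":0},
  ],
)

```text
time: 1.45
tool_pos: [0.5178, 0.2762, 0.1408]
tool_rot: [0.215, 0.735, 0.584, -0.27]
contact_force: [0.5, -0.7, -0.2]
gripper_width: 1.0
```

```bash
python3 - <<'E'
from h import *
s=monitor.state(); print(s['joint_pos'].round(3)); ps=pose()
i=grab_frame('wrist'); cv2.imwrite('pics/w3.png',i)
Rt=tilt(-.7); g=np.array([.518,.2793,.028])+.008*A
delta(g+.0187*Rt[:,2]+[0,0,.06],Rt);delta(g+.0187*Rt[:,2],Rt)
E
```

```text
[ 0.578  0.394  1.488 -0.478  1.783  0.832]
dx dy dz cm [3.53 0.39 3.93] rot [-0.01   0.02   0.008] deg 1.4
dx dy dz cm [7.49 0.47 8.44] rot [-0.01   0.02   0.008] deg 1.4
```

View pics/w3.png

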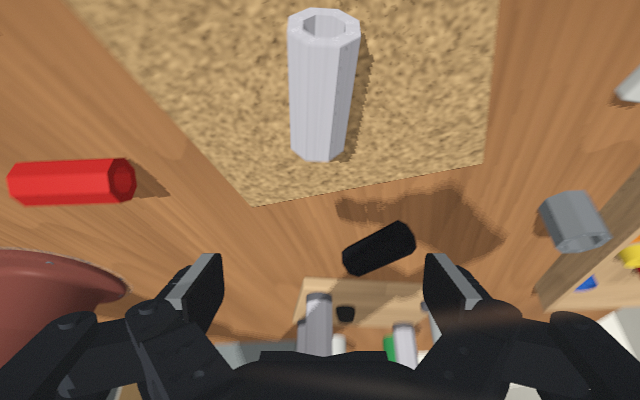

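```bash
python3 - <<'E'
from h import *
s=monitor.state(); print(s['joint_vel'].round(3)); ps=pose(); print(ps[0])
i=grab_frame('wrist'); c=cam('wrist',ps)
cc=np.array([.518,.2793,.024]); r=np.array([A[1],-A[0],0])
for e in(-.045,.045):
    P=[proj(c,cc+e*A+.0217*(np.cos(t)*r+np.sin(t)*np.array([0,0,1]))).astype(int) for t in np.pi/8+np.arange(8)*np.pi/4]
    cv2.polylines(i,[np.array(P)],True,(0,0,255),1)
cv2.imwrite('pics/w4.png',cv2.resize(i[0:200,220:420],None,fx=3,fy=3))
E
```

```text
[-0.042 -0.064  0.213  0.143 -0.107 -0.159]
[0.51386766 0.2754654  0.12661509]
```

View pics/w4.png

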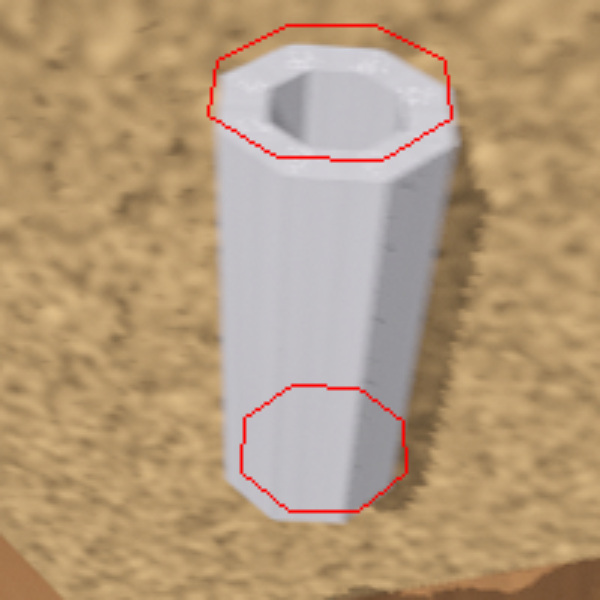

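The arm was still settling in that picture, so I'll hold still and measure again.

Emit:
play_rows(
  commands=[
    {"dx":1,"dy":0,"dz":0,"rx":0,"ry":0,"rz":0,"claw":0},
    {"dx":1,"dy":0,"dz":0,"rx":0,"ry":0,"rz":0,"claw":0},
    {"dx":1,"dy":0,"dz":0,"rx":0,"ry":0,"rz":0,"claw":0},
    {"dx":1,"dy":0,"dz":0,"rx":0,"ry":0,"rz":0,"claw":0},
  ],
)

```text
time: 1.95
tool_pos: [0.5157, 0.2812, 0.1245]
tool_rot: [0.212, 0.732, 0.585, -0.277]
contact_force: [0.4, 0.1, -0.5]
gripper_width: 1.0
```

```bash
python3 - <<'E'
from h import *
s=monitor.state(); print(s['joint_vel'].round(3)); ps=pose(); print(ps[0])
i=grab_frame('wrist'); cv2.imwrite('pics/w5r.png',i); np.savez('ps5.npz',p=ps[0],r=ps[1]); c=cam('wrist',ps)
cc=np.array([.518,.2793,.024]); r=np.array([A[1],-A[0],0])
for e in(-.045,.045):
    P=[proj(c,cc+e*A+.0217*(np.cos(t)*r+np.sin(t)*np.array([0,0,1]))).astype(int) for t in np.pi/8+np.arange(8)*np.pi/4]
    cv2.polylines(i,[np.array(P)],True,(0,0,255),1)
cv2.imwrite('pics/w5.png',cv2.resize(i[0:200,220:420],None,fx=3,fy=3))
E
```

```text
[ 0.005 -0.002 -0.004  0.003  0.001  0.002]
[0.51572835 0.28117389 0.12449462]
```

View pics/w5.png

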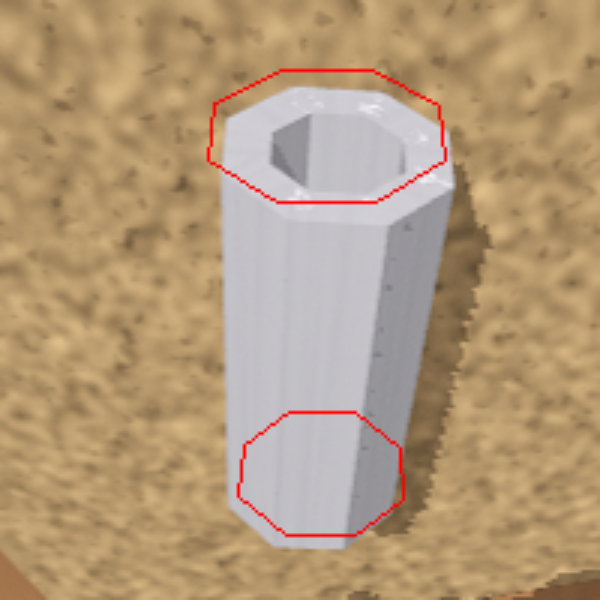

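```bash
python3 - <<'E'
from h import *
z=np.load('ps5.npz'); c=cam('wrist',(z['p'],z['r']))
P=[plane(c,(220+u/3,v/3),.044) for u,v in[(290,220),(386,225),(346,548),(277,547)]]
for p in P: print(p.round(4))
C=sum(P)/4; f=(P[0]+P[1])/2; n=(P[2]+P[3])/2
print(C,np.linalg.norm(f-n),np.degrees(np.arctan2(*(f-n)[:2])),np.linalg.norm(P[0]-P[1]),np.linalg.norm(P[2]-P[3]))
# lower far edge on the mat
Q=[plane(c,(220+u/3,v/3),.004) for u,v in[(298,87),(378,92)]]; print(Q)
E
```

```text
[0.5214 0.3212 0.044 ]
[0.5368 0.3169 0.044 ]
[0.5127 0.2295 0.044 ]
[0.4964 0.2333 0.044 ]
[0.5168489  0.27521863 0.044     ] 0.0910265646184705 15.643602876528314 0.01603000965344236 0.01670586276429723
[array([0.52194846, 0.3211499 , 0.004     ]), array([0.53647262, 0.31693476, 0.004     ])]
```

Now consistent: centre (0.517, 0.275), axis 15.5°, length 91 mm and flats 16.4 mm.

```bash
sed -i 's/np.radians(13.0)/np.radians(15.5)/g' h.py; python3 - <<'E'
from h import *
Rt=tilt(-.7); g=np.array([.5168,.2752,.028])+.008*A
delta(g+.0187*Rt[:,2]+[0,0,.05],Rt);delta(g+.0187*Rt[:,2],Rt)
E
```

```text
dx dy dz cm [3.23 0.31 5.23] rot [0.018 0.013 0.042] deg 2.7
dx dy dz cm [6.5  0.38 9.01] rot [0.018 0.013 0.042] deg 2.7
```

Emit:
play_rows(
  commands=[
    {"dx":2,"dy":0.2,"dz":2.5,"rx":0.018,"ry":0.013,"rz":0.042,"claw":0},
    {"dx":3.2,"dy":0.3,"dz":5.2,"rx":0.018,"ry":0.013,"rz":0.042,"claw":0},
    {"dx":4.5,"dy":0.3,"dz":6.7,"rx":0.018,"ry":0.013,"rz":0.042,"claw":0},
    {"dx":5.5,"dy":0.35,"dz":7.9,"rx":0.018,"ry":0.013,"rz":0.042,"claw":0},
    {"dx":6,"dy":0.35,"dz":8.5,"rx":0.018,"ry":0.013,"rz":0.042,"claw":0},
  ],
)

```text
time: 2.5
tool_pos: [0.5151, 0.2708, 0.0199]
tool_rot: [0.207, 0.748, 0.569, -0.273]
contact_force: [-0.2, -0.3, -0.1]
gripper_width: 1.001
```

Emit:
play_rows(
  commands=[
    {"dx":0,"dy":0,"dz":0,"rx":0,"ry":0,"rz":0,"claw":0},
    {"dx":0,"dy":0,"dz":0,"rx":0,"ry":0,"rz":0,"claw":0},
  ],
)

```text
time: 2.7
tool_pos: [0.5155, 0.2712, 0.0205]
tool_rot: [0.208, 0.748, 0.569, -0.273]
contact_force: [0.3, 0.4, 0.7]
gripper_width: 1.0
```

```bash
python3 - <<'E'
from h import *
print(monitor.state()['joint_vel'].round(3),pose()[0])
Rt=tilt(-.7); g=np.array([.5168,.2752,.028])+.008*A
delta(g+.0187*Rt[:,2],Rt)
cv2.imwrite('pics/w6.png',grab_frame('wrist'))
E
```

```text
[ 0.001 -0.012 -0.008 -0.002  0.     0.   ] [0.51553554 0.27124688 0.02053864]
dx dy dz cm [0.45 0.02 0.52] rot [ 0. -0.  0.] deg 0.0
```

View pics/w6.png

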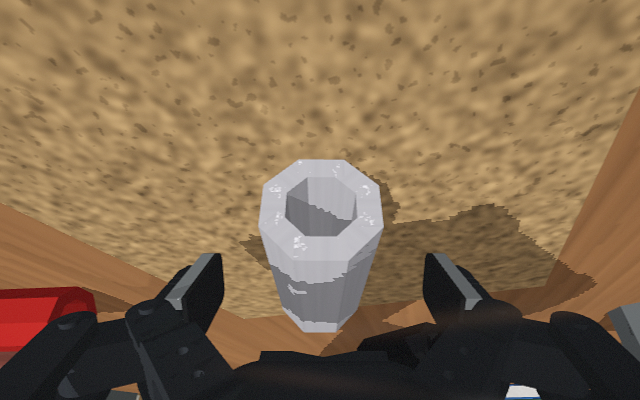

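The tube is centred between the jaws. Going in the last few mm and closing.

Emit:
play_rows(
  commands=[
    {"dx":0.4,"dy":0,"dz":0.4,"rx":0,"ry":0,"rz":0,"claw":0},
    {"dx":0.4,"dy":0,"dz":0.4,"rx":0,"ry":0,"rz":0,"claw":0.3},
    {"dx":0.4,"dy":0,"dz":0.4,"rx":0,"ry":0,"rz":0,"claw":1},
    {"dx":0.4,"dy":0,"dz":0.4,"rx":0,"ry":0,"rz":0,"claw":1},
    {"dx":0.4,"dy":0,"dz":0.4,"rx":0,"ry":0,"rz":0,"claw":1},
  ],
)

```text
time: 3.25
tool_pos: [0.5162, 0.2723, 0.0157]
tool_rot: [0.208, 0.748, 0.569, -0.272]
contact_force: [-0.9, 1.2, 3.2]
gripper_width: 0.456
```

Emit:
play_rows(
  commands=[
    {"dx":0,"dy":0,"dz":0,"rx":0,"ry":0,"rz":0,"claw":1},
    {"dx":0,"dy":0,"dz":0,"rx":0,"ry":0,"rz":0,"claw":1},
    {"dx":0,"dy":0,"dz":0,"rx":0,"ry":0,"rz":0,"claw":1},
    {"dx":0,"dy":0,"dz":0,"rx":0,"ry":0,"rz":0,"claw":1},
  ],
)

```text
time: 3.65
tool_pos: [0.5162, 0.2723, 0.0157]
tool_rot: [0.208, 0.748, 0.569, -0.272]
contact_force: [0.7, 0.0, 0.7]
gripper_width: 0.458
```

Gripped at 39 mm. Next: lift and turn.

```bash
python3 - <<'E'
from h import *
p,r=pose(); ct=r.T@(np.array([.5168,.2752,.024])-p); at=r.T@A; print('ct',ct,'at',at)
np.savez('grip.npz',ct=ct,at=at)
delta(p+[0,0,.09],r)
from scipy.spatial.transform import Rotation as R
R2=r@R.from_rotvec([0,np.pi/2,0]).as_matrix(); print('a after',R2@at)
delta(np.array([.512,.285,.150])-R2@ct,R2)
E
```

```text
ct [-0.00306804 -0.00019876 -0.00826575] at [ 7.66030343e-01  4.99511070e-04 -6.42804219e-01]
dx dy dz cm [-5.79  0.01 -6.89] rot [0. 0. 0.] deg 0.0
a after [-6.77836746e-04  1.88239695e-04  9.99999753e-01]
dx dy dz cm [ -6.95  -0.71 -11.31] rot [-0.     1.571  0.   ] deg 90.0
```

Emit:
play_rows(
  commands=[
    {"dx":-2,"dy":0,"dz":-2.5,"rx":0,"ry":0,"rz":0,"claw":1},
    {"dx":-5,"dy":0,"dz":-6,"rx":0,"ry":0,"rz":0,"claw":1},
    {"dx":-6,"dy":0,"dz":-8,"rx":0,"ry":0.14,"rz":0,"claw":1},
    {"dx":-6.5,"dy":0,"dz":-9,"rx":0,"ry":0.28,"rz":0,"claw":1},
    {"dx":-7,"dy":-0.7,"dz":-10,"rx":0,"ry":0.42,"rz":0,"claw":1},
  ],
)

```text
time: 4.15
tool_pos: [0.5131, 0.2851, 0.1387]
tool_rot: [0.083, 0.789, 0.6, -0.107]
contact_force: [-0.0, -0.8, -2.3]
gripper_width: 0.45
```

```bash
python3 - <<'E'
from h import *
print(monitor.state()['joint_pos'].round(3),pose()[0])
g=np.load('grip.npz'); A=np.array(A)
def tgt(z):
    # tool pose such that tube a -> up, tilt plane A, tool y horizontal
    th=np.pi/2-.698; Rt=tilt(th); 
    print(Rt@g['at']); p=np.array([.512,.285,z])-Rt@g['ct']; delta(p,Rt)
tgt(.15)
E
```

```text
[ 0.476  0.171  1.662 -0.201  1.495  0.78 ] [0.51311287 0.28510534 0.13867145]
[ 4.40326418e-04 -2.81393433e-04  9.99999863e-01]
dx dy dz cm [ 0.54 -0.08 -1.02] rot [0.003 1.144 0.002] deg 65.5
```

Emit:
play_rows(
  commands=[
    {"dx":0.5,"dy":0,"dz":-1,"rx":0,"ry":0.14,"rz":0,"claw":1},
    {"dx":0.5,"dy":0,"dz":-1,"rx":0,"ry":0.28,"rz":0,"claw":1},
    {"dx":0.5,"dy":0,"dz":-1,"rx":0,"ry":0.42,"rz":0,"claw":1},
    {"dx":0.5,"dy":0,"dz":-1,"rx":0,"ry":0.56,"rz":0,"claw":1},
    {"dx":0.5,"dy":0,"dz":-1,"rx":0,"ry":0.7,"rz":0,"claw":1},
  ],
)

```text
time: 4.65
tool_pos: [0.5147, 0.292, 0.1471]
tool_rot: [-0.128, 0.777, 0.592, 0.172]
contact_force: [0.6, -0.5, -3.7]
gripper_width: 0.454
```

```bash
cat >> h.py <<'E'
def tgt(z,x=.512,y=.285):
    g=np.load('grip.npz'); Rt=tilt(np.pi/2-.698); delta(np.array([x,y,z])-Rt@g['ct'],Rt)
def st():
    s=monitor.state(); print(s['time'],s['joint_pos'].round(3),'v',np.abs(s['joint_vel']).max().round(3),s['tool_pos'].round(4),s['contact_force'].round(1),s['gripper_width'])
E
python3 - <<'E'
from h import *
st();tgt(.12)
E
```

```text
4.65 [ 0.211 -0.119  1.97   0.426  1.114  0.324] v 1.555 [0.5147 0.292  0.1471] [ 0.6 -0.5 -3.7] 0.4537445004767509
dx dy dz cm [-1.18 -0.07  2.76] rot [0.003 0.439 0.003] deg 25.2
```

Emit:
play_rows(
  commands=[
    {"dx":-0.4,"dy":0,"dz":0.8,"rx":0,"ry":0.14,"rz":0,"claw":1},
    {"dx":-0.8,"dy":0,"dz":1.6,"rx":0,"ry":0.28,"rz":0,"claw":1},
    {"dx":-1.2,"dy":0,"dz":2.2,"rx":0,"ry":0.42,"rz":0,"claw":1},
    {"dx":-1.2,"dy":0,"dz":2.8,"rx":0.003,"ry":0.439,"rz":0.003,"claw":1},
    {"dx":-1.2,"dy":0,"dz":2.8,"rx":0.003,"ry":0.439,"rz":0.003,"claw":1},
  ],
)

```text
time: 5.15
tool_pos: [0.513, 0.2916, 0.113]
tool_rot: [-0.257, 0.723, 0.548, 0.334]
contact_force: [0.4, -0.1, -2.6]
gripper_width: 0.457
```

Emit:
play_rows(
  commands=[
    {"dx":0,"dy":0,"dz":0,"rx":0,"ry":0,"rz":0,"claw":1},
    {"dx":0,"dy":0,"dz":0,"rx":0,"ry":0,"rz":0,"claw":1},
    {"dx":0,"dy":0,"dz":0,"rx":0,"ry":0,"rz":0,"claw":1},
  ],
)

```text
time: 5.45
tool_pos: [0.5134, 0.292, 0.114]
tool_rot: [-0.256, 0.722, 0.548, 0.334]
contact_force: [-0.0, 0.3, -1.6]
gripper_width: 0.454
```

```bash
python3 - <<'E'
from h import *
st();tgt(.06);tgt(.05)
cv2.imwrite('pics/s7.png',np.hstack([cv2.resize(grab_frame('scene')[170:370,290:480],None,fx=2.1,fy=2.1),cv2.resize(grab_frame('side')[90:290,180:370],None,fx=2.1,fy=2.1)]))
cv2.imwrite('pics/w7.png',grab_frame('wrist'))
E
```

```text
5.45 [ 0.026 -0.085  2.14   1.001  1.052 -0.216] v 0.004 [0.5134 0.292  0.114 ] [-0.   0.3 -1.6] 0.45387532946343107
dx dy dz cm [-4.27  0.09  3.77] rot [-0.002  0.003 -0.003] deg 0.3
dx dy dz cm [-5.03  0.1   4.41] rot [-0.002  0.003 -0.003] deg 0.3
```

View pics/s7.png

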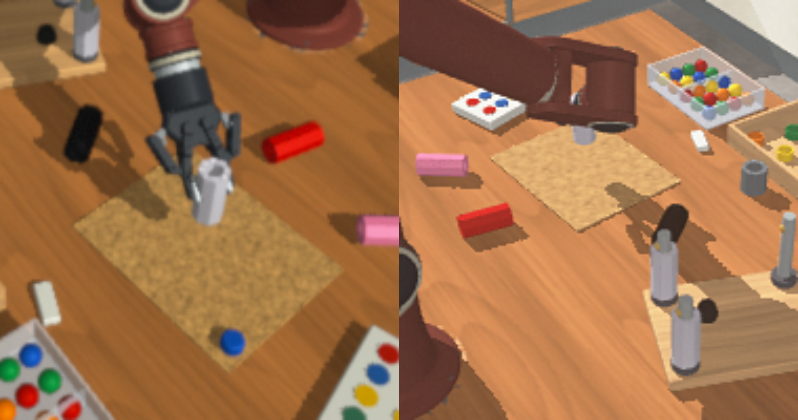

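View pics/w7.png

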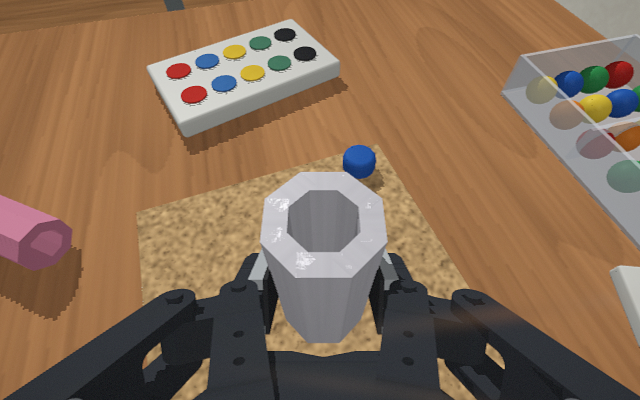

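The sleeve hangs upright in the gripper over the mat. Lowering it.

Emit:
play_rows(
  commands=[
    {"dx":-2,"dy":0,"dz":1.8,"rx":0,"ry":0,"rz":0,"claw":1},
    {"dx":-3.5,"dy":0.1,"dz":3,"rx":0,"ry":0.003,"rz":0,"claw":1},
    {"dx":-4.3,"dy":0.1,"dz":3.8,"rx":0,"ry":0.003,"rz":0,"claw":1},
    {"dx":-4.6,"dy":0.1,"dz":4.1,"rx":0,"ry":0.003,"rz":0,"claw":1},
    {"dx":-4.8,"dy":0.1,"dz":4.2,"rx":0,"ry":0.003,"rz":0,"claw":1},
  ],
)

```text
time: 6.1
tool_pos: [0.5145, 0.293, 0.0501]
tool_rot: [-0.257, 0.722, 0.548, 0.335]
contact_force: [0.5, 0.5, -1.3]
gripper_width: 0.455
```

Emit:
play_rows(
  commands=[
    {"dx":0,"dy":0,"dz":0,"rx":0,"ry":0,"rz":0,"claw":1},
    {"dx":0,"dy":0,"dz":0,"rx":0,"ry":0,"rz":0,"claw":1},
  ],
)

```text
time: 6.3
tool_pos: [0.5153, 0.2931, 0.0512]
tool_rot: [-0.257, 0.722, 0.548, 0.336]
contact_force: [-0.4, 0.1, -2.2]
gripper_width: 0.453
```

```bash
python3 - <<'E'
from h import *
st();tgt(.049)
E
```

```text
6.3 [ 0.027  0.048  2.144  1.08   0.981 -0.359] v 0.002 [0.5153 0.2931 0.0512] [-0.4  0.1 -2.2] 0.4529213210267414
dx dy dz cm [-0.42 -0.08  0.31] rot [-0.001 -0.001 -0.002] deg 0.1
```

Emit:
play_rows(
  commands=[
    {"dx":-0.15,"dy":0,"dz":0.12,"rx":0,"ry":0,"rz":0,"claw":1},
    {"dx":-0.3,"dy":0,"dz":0.24,"rx":0,"ry":0,"rz":0,"claw":1},
    {"dx":-0.3,"dy":0,"dz":0.24,"rx":0,"ry":0,"rz":0,"claw":1},
  ],
)

```text
time: 6.6
tool_pos: [0.5152, 0.293, 0.0473]
tool_rot: [-0.257, 0.722, 0.548, 0.336]
contact_force: [-0.1, 0.6, -2.7]
gripper_width: 0.453
```

```bash
python3 - <<'E'
from h import *
st();tgt(.049)
E
```

```text
6.6 [ 0.027  0.057  2.144  1.085  0.978 -0.369] v 0.004 [0.5152 0.293  0.0473] [-0.1  0.6 -2.7] 0.4525435123501574
dx dy dz cm [-0.12 -0.08  0.07] rot [-0.001 -0.001 -0.002] deg 0.1
```

Still about 1.4 mm up by my estimate, with no contact force yet.

Emit:
play_rows(
  commands=[
    {"dx":-0.08,"dy":0,"dz":0.06,"rx":0,"ry":0,"rz":0,"claw":1},
    {"dx":-0.08,"dy":0,"dz":0.06,"rx":0,"ry":0,"rz":0,"claw":1},
  ],
)

```text
time: 6.8
tool_pos: [0.5151, 0.2929, 0.0461]
tool_rot: [-0.257, 0.722, 0.548, 0.336]
contact_force: [-0.1, 0.2, -3.5]
gripper_width: 0.452
```

Emit:
play_rows(
  commands=[
    {"dx":-0.08,"dy":0,"dz":0.06,"rx":0,"ry":0,"rz":0,"claw":1},
    {"dx":-0.08,"dy":0,"dz":0.06,"rx":0,"ry":0,"rz":0,"claw":1},
  ],
)

```text
time: 7.0
tool_pos: [0.5149, 0.2928, 0.0449]
tool_rot: [-0.257, 0.722, 0.548, 0.336]
contact_force: [-1.2, 0.3, -2.6]
gripper_width: 0.454
```

Emit:
play_rows(
  commands=[
    {"dx":-0.08,"dy":0,"dz":0.06,"rx":0,"ry":0,"rz":0,"claw":1},
    {"dx":-0.08,"dy":0,"dz":0.06,"rx":0,"ry":0,"rz":0,"claw":1},
  ],
)

```text
time: 7.2
tool_pos: [0.5151, 0.2928, 0.0441]
tool_rot: [-0.257, 0.722, 0.548, 0.336]
contact_force: [-0.2, 0.3, -1.4]
gripper_width: 0.456
```

Emit:
play_rows(
  commands=[
    {"dx":-0.08,"dy":0,"dz":0.06,"rx":0,"ry":0,"rz":0,"claw":1},
    {"dx":-0.08,"dy":0,"dz":0.06,"rx":0,"ry":0,"rz":0,"claw":1},
  ],
)

```text
time: 7.4
tool_pos: [0.5153, 0.2931, 0.044]
tool_rot: [-0.257, 0.721, 0.548, 0.337]
contact_force: [-3.3, -0.9, 4.6]
gripper_width: 0.453
```

```bash
python3 - <<'E'
from h import *
st();tgt(.049)
cv2.imwrite('pics/s8.png',cv2.resize(grab_frame('scene')[230:310,350:450],None,fx=6,fy=6,interpolation=cv2.INTER_CUBIC))
E
```

```text
7.4 [ 0.026  0.065  2.144  1.091  0.976 -0.378] v 0.002 [0.5153 0.2931 0.044 ] [-3.3 -0.9  4.6] 0.4526088815556078
dx dy dz cm [ 0.13 -0.08 -0.16] rot [-0.002 -0.002 -0.002] deg 0.2
```

View pics/s8.png

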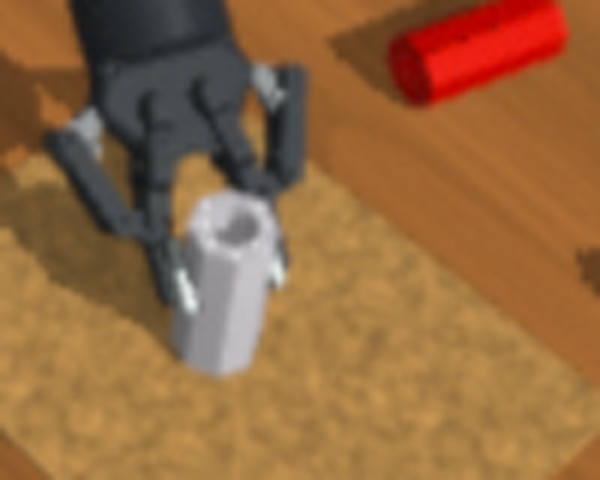

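Contact: fz went from -2.6 to +4.6 N. The sleeve stands on the mat, so I'll open slowly and hold still.

Emit:
play_rows(
  commands=[
    {"dx":0,"dy":0,"dz":0,"rx":0,"ry":0,"rz":0,"claw":0.5},
    {"dx":0,"dy":0,"dz":0,"rx":0,"ry":0,"rz":0,"claw":0.4},
    {"dx":0,"dy":0,"dz":0,"rx":0,"ry":0,"rz":0,"claw":0.2},
    {"dx":0,"dy":0,"dz":0,"rx":0,"ry":0,"rz":0,"claw":0},
    {"dx":0,"dy":0,"dz":0,"rx":0,"ry":0,"rz":0,"claw":0},
  ],
)

```text
time: 7.95
tool_pos: [0.5153, 0.2931, 0.0439]
tool_rot: [-0.257, 0.721, 0.548, 0.337]
contact_force: [-1.0, 0.7, 0.8]
gripper_width: 1.0
```

Emit:
play_rows(
  commands=[
    {"dx":0,"dy":0,"dz":0,"rx":0,"ry":0,"rz":0,"claw":0},
    {"dx":0,"dy":0,"dz":0,"rx":0,"ry":0,"rz":0,"claw":0},
    {"dx":0,"dy":0,"dz":0,"rx":0,"ry":0,"rz":0,"claw":0},
    {"dx":0,"dy":0,"dz":0,"rx":0,"ry":0,"rz":0,"claw":0},
  ],
)

```text
time: 8.35
tool_pos: [0.5153, 0.2931, 0.0439]
tool_rot: [-0.257, 0.721, 0.548, 0.337]
contact_force: [0.5, -0.2, 0.4]
gripper_width: 0.998
```

```bash
python3 - <<'E'
from h import *
st();cv2.imwrite('pics/w9.png',grab_frame('wrist'))
E
```

```text
8.35 [ 0.026  0.065  2.144  1.091  0.975 -0.378] v 0.002 [0.5153 0.2931 0.0439] [ 0.5 -0.2  0.4] 0.9983537785790445
```

View pics/w9.png

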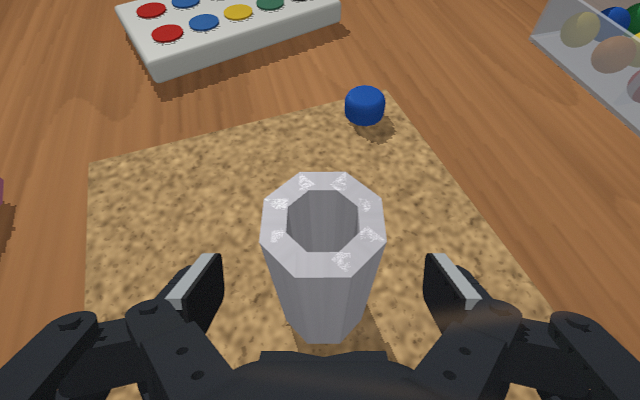

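The sleeve stands on its own. Backing off along the tool axis.

Emit:
play_rows(
  commands=[
    {"dx":0,"dy":0,"dz":-3,"rx":0,"ry":0,"rz":0,"claw":0},
    {"dx":0,"dy":0,"dz":-7,"rx":0,"ry":0,"rz":0,"claw":0},
    {"dx":3,"dy":0,"dz":-11,"rx":0,"ry":0,"rz":0,"claw":0},
    {"dx":7,"dy":0,"dz":-14,"rx":0,"ry":0,"rz":0,"claw":0},
    {"dx":11,"dy":0,"dz":-16,"rx":0,"ry":0,"rz":0,"claw":0},
  ],
)

```text
time: 8.9
tool_pos: [0.5021, 0.2417, 0.2335]
tool_rot: [-0.257, 0.722, 0.547, 0.337]
contact_force: [1.2, 0.6, 0.9]
gripper_width: 1.0
```

```bash
python3 - <<'E'
from h import *
st(); Rt=tilt(0.0); delta(np.array([.512,.20,.25]),Rt)
E
```

```text
8.9 [-0.089 -0.317  2.115  0.905  1.286 -0.06 ] v 0.857 [0.5021 0.2417 0.2335] [1.2 0.6 0.9] 0.9999315716403208
dx dy dz cm [-1.13  2.08 -3.94] rot [ 0.    -0.875 -0.003] deg 50.1
```

Emit:
play_rows(
  commands=[
    {"dx":-0.2,"dy":0.5,"dz":-1,"rx":0,"ry":-0.14,"rz":0,"claw":0},
    {"dx":-0.4,"dy":1,"dz":-2,"rx":0,"ry":-0.28,"rz":0,"claw":0},
    {"dx":-0.6,"dy":1.5,"dz":-3,"rx":0,"ry":-0.42,"rz":0,"claw":0},
    {"dx":-0.9,"dy":2,"dz":-3.5,"rx":0,"ry":-0.56,"rz":0,"claw":0},
    {"dx":-1.1,"dy":2,"dz":-4,"rx":0,"ry":-0.7,"rz":0,"claw":0},
  ],
)

```text
time: 9.4
tool_pos: [0.512, 0.1993, 0.2522]
tool_rot: [-0.051, 0.794, 0.602, 0.068]
contact_force: [-0.3, 0.3, -0.1]
gripper_width: 0.999
```

```bash
python3 - <<'E'
from h import *
st(); Rt=tilt(0.0); delta(np.array([.512,.20,.25]),Rt)
E
```

```text
9.4 [ 0.156 -0.207  1.83   0.155  1.446  0.417] v 1.373 [0.512  0.1993 0.2522] [-0.3  0.3 -0.1] 0.9986257818857935
dx dy dz cm [ 0.03 -0.01  0.22] rot [ 0.002 -0.171 -0.003] deg 9.8
```

Emit:
play_rows(
  commands=[
    {"dx":0,"dy":0,"dz":0,"rx":0,"ry":-0.14,"rz":0,"claw":0},
    {"dx":0,"dy":0,"dz":0,"rx":0,"ry":-0.171,"rz":0,"claw":0},
    {"dx":0,"dy":0,"dz":0,"rx":0,"ry":-0.171,"rz":0,"claw":0},
    {"dx":0,"dy":0,"dz":0,"rx":0,"ry":-0.171,"rz":0,"claw":0},
  ],
)

```text
time: 9.8
tool_pos: [0.5114, 0.199, 0.2513]
tool_rot: [-0.0, 0.797, 0.604, 0.0]
contact_force: [0.0, 0.3, 0.1]
gripper_width: 1.002
```

Emit:
play_rows(
  commands=[
    {"dx":0,"dy":0,"dz":0,"rx":0,"ry":0,"rz":0,"claw":0},
    {"dx":0,"dy":0,"dz":0,"rx":0,"ry":0,"rz":0,"claw":0},
  ],
)

```text
time: 10.0
tool_pos: [0.5111, 0.198, 0.2508]
tool_rot: [-0.0, 0.798, 0.603, 0.0]
contact_force: [0.2, -0.1, -0.6]
gripper_width: 1.0
```

```bash
python3 - <<'E'
from h import *
st(); ps=pose(); np.savez('ps10.npz',p=ps[0],r=ps[1]); i=grab_frame('wrist'); cv2.imwrite('pics/w10.png',i)
cv2.imwrite('pics/s10.png',grab_frame('scene'));cv2.imwrite('pics/d10.png',grab_frame('side'))
E
```

```text
10.0 [ 2.330e-01 -1.420e-01  1.769e+00  1.000e-03  1.515e+00  5.090e-01] v 0.005 [0.5111 0.198  0.2508] [ 0.2 -0.1 -0.6] 1.0003901974587912
```

View pics/w10.png

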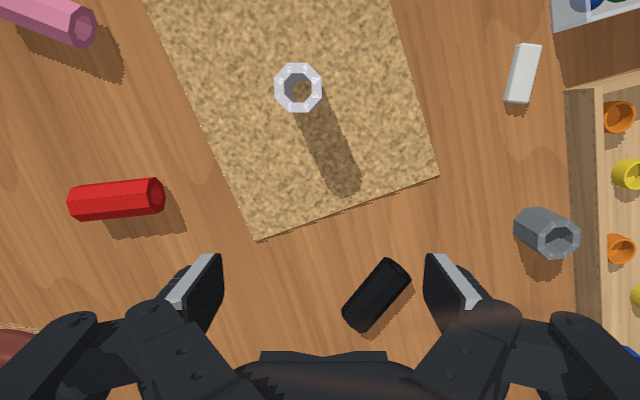

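View pics/s10.png

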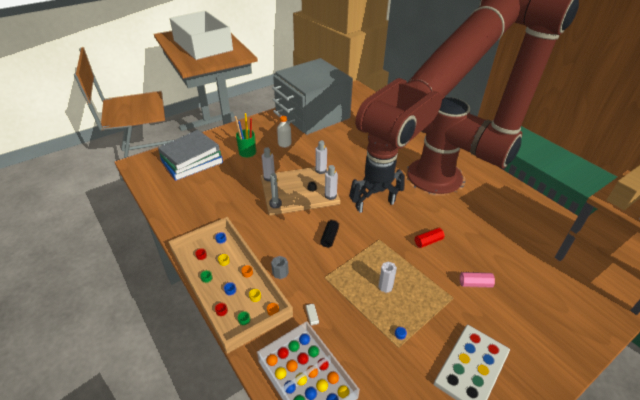

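View pics/d10.png

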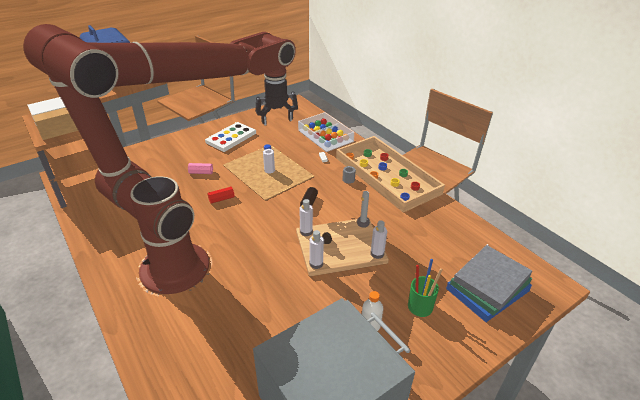

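The sleeve stands upright on the mat at wrist (299,88). Next, locate its top ring, and triangulate the bare leg from scene (275,188) and side (364,208).

```bash
python3 - <<'E'
from h import *
z=np.load('ps10.npz'); c=cam('wrist',(z['p'],z['r']))
i=cv2.imread('pics/w10.png')
h=cv2.cvtColor(i,cv2.COLOR_BGR2HSV); m=((h[...,1]<50)&(h[...,2]>120)).astype(np.uint8); m[:,:250]=0;m[:,350:]=0;m[140:]=0
ct=max(cv2.findContours(m,0,1)[0],key=cv2.contourArea); (u,v),rad=cv2.minEnclosingCircle(ct); print(u,v,rad,plane(c,(u,v),.094))
o1=cv2.resize(i[50:125,260:340],None,fx=5,fy=5,interpolation=cv2.INTER_CUBIC)
a=cv2.imread('pics/s10.png');b=cv2.imread('pics/d10.png')
f=lambda q:cv2.resize(q,None,fx=10,fy=10,interpolation=cv2.INTER_CUBIC)
o2=np.hstack([f(a[162:218,255:295]),f(b[182:238,345:385])]);cv2.imwrite('pics/leg10.png',o2);cv2.imwrite('pics/ring10.png',o1)
E
```

```text
296.5 87.5 26.655305862426758 [0.5127495  0.28439744 0.094     ]
```

View pics/leg10.png

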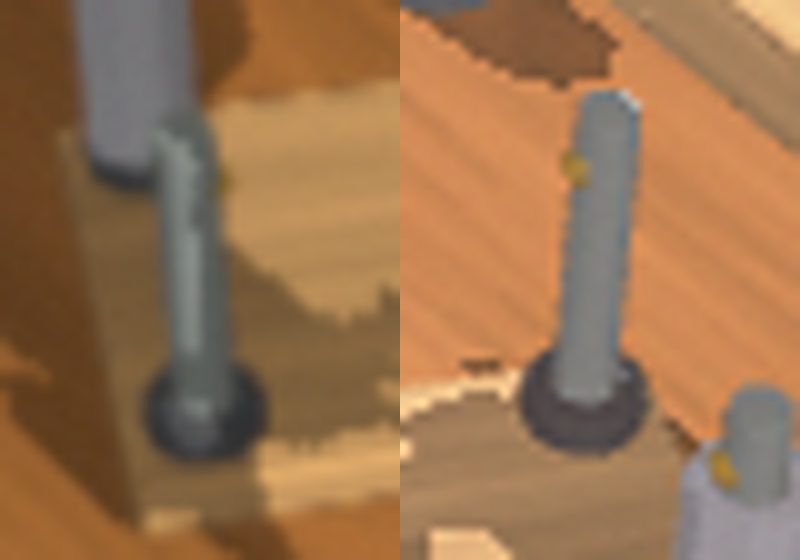

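View pics/ring10.png

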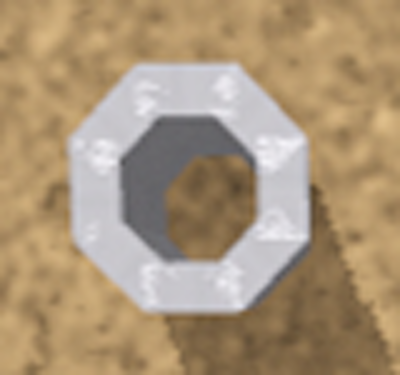

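```bash
python3 - <<'E'
from h import *
z=np.load('ps10.npz'); c=cam('wrist',(z['p'],z['r'])); print('ring',plane(c,(297.5,87.1),.094))
s=cam('scene');d=cam('side')
tip=tri([(s,(273.2,174.0)),(d,(365.6,192.2))]); seat=tri([(s,(275.1,201.5)),(d,(363.5,220.2))])
print('tip',tip,proj(s,tip),proj(d,tip),'seat',seat,proj(s,seat),proj(d,seat))
print(plane(s,(273.2,174.0),.156),plane(d,(365.6,192.2),.156))
# ring check in the fixed views
r=np.array([*plane(c,(297.5,87.1),.094)]); print(proj(s,r),proj(d,r))
w0=cam('wrist',(np.array([.62451,.00005,.2303]),z['r']@np.eye(3)))
E
```

```text
ring [0.51366311 0.28447522 0.094     ]
tip [ 0.60378791 -0.19474541  0.15671495] [272.96874493 173.96787701] [365.36415722 192.22764746] seat [ 0.60589338 -0.19434562  0.03380862] [274.71723803 201.45462555] [363.10776662 220.23794143]
[ 0.60283156 -0.19494684  0.156     ] [ 0.60514965 -0.19438907  0.156     ]
[388.33471729 267.4442152 ] [267.9921556 150.7177505]
```

```bash
python3 - <<'E'
from h import *
Rt=tilt(0.0)
for z in(.15,.061): delta(np.array([.5137,.2845,z]),Rt)
E
```

```text
dx dy dz cm [ 8.34 -2.12 10.13] rot [ 0.    -0.001 -0.005] deg 0.3
dx dy dz cm [ 8.33 -2.12 19.03] rot [ 0.    -0.001 -0.005] deg 0.3
```

Emit:
play_rows(
  commands=[
    {"dx":3,"dy":-0.8,"dz":1,"rx":0,"ry":0,"rz":0,"claw":0},
    {"dx":6,"dy":-1.6,"dz":3,"rx":0,"ry":0,"rz":0,"claw":0},
    {"dx":8.3,"dy":-2.1,"dz":6,"rx":0,"ry":0,"rz":0,"claw":0},
    {"dx":8.3,"dy":-2.1,"dz":10,"rx":0,"ry":0,"rz":0,"claw":0},
    {"dx":8.3,"dy":-2.1,"dz":10,"rx":0,"ry":0,"rz":0,"claw":0},
  ],
)

```text
time: 10.65
tool_pos: [0.5097, 0.2829, 0.1446]
tool_rot: [-0.002, 0.797, 0.604, -0.006]
contact_force: [-0.5, -1.0, -0.7]
gripper_width: 0.998
```

Emit:
play_rows(
  commands=[
    {"dx":0,"dy":0,"dz":0,"rx":0,"ry":0,"rz":0,"claw":0},
    {"dx":0,"dy":0,"dz":0,"rx":0,"ry":0,"rz":0,"claw":0},
  ],
)

```text
time: 10.85
tool_pos: [0.5102, 0.2826, 0.1459]
tool_rot: [-0.002, 0.797, 0.603, -0.005]
contact_force: [-0.2, 0.7, 0.3]
gripper_width: 0.997
```

```bash
python3 - <<'E'
from h import *
st(); ps=pose(); c=cam('wrist',ps); i=grab_frame('wrist'); print('ring px',proj(c,[.5137,.2845,.094]))
cv2.imwrite('pics/w11.png',i)
delta([.5137,.2845,.061],tilt(0.))
E
```

```text
10.85 [3.780e-01 2.900e-02 1.784e+00 1.000e-03 1.340e+00 6.530e-01] v 0.018 [0.5102 0.2826 0.1459] [-0.2  0.7  0.3] 0.9974608996335306
ring px [327.15293995 216.22932009]
dx dy dz cm [0.29 0.3  8.56] rot [-0.007  0.005 -0.005] deg 0.6
```

View pics/w11.png

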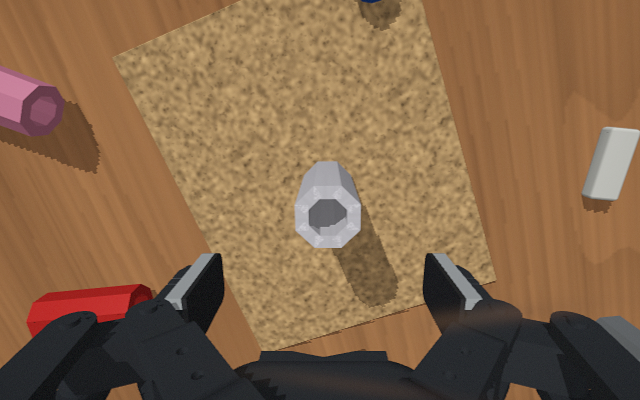

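The ring is at (328,216), matching the prediction of (327,216). Descending.

Emit:
play_rows(
  commands=[
    {"dx":0.3,"dy":0.3,"dz":2,"rx":-0.007,"ry":0.005,"rz":-0.005,"claw":0},
    {"dx":0.3,"dy":0.3,"dz":4,"rx":-0.007,"ry":0.005,"rz":-0.005,"claw":0},
    {"dx":0.3,"dy":0.3,"dz":6,"rx":-0.007,"ry":0.005,"rz":-0.005,"claw":0},
    {"dx":0.3,"dy":0.3,"dz":7.5,"rx":-0.007,"ry":0.005,"rz":-0.005,"claw":0},
    {"dx":0.3,"dy":0.3,"dz":8,"rx":-0.007,"ry":0.005,"rz":-0.005,"claw":0},
  ],
)

```text
time: 11.4
tool_pos: [0.5137, 0.2843, 0.0662]
tool_rot: [-0.0, 0.796, 0.605, -0.0]
contact_force: [0.0, 0.0, -0.1]
gripper_width: 1.003
```

Emit:
play_rows(
  commands=[
    {"dx":0,"dy":0,"dz":0,"rx":0,"ry":0,"rz":0,"claw":0},
    {"dx":0,"dy":0,"dz":0,"rx":0,"ry":0,"rz":0,"claw":0},
  ],
)

```text
time: 11.6
tool_pos: [0.5145, 0.2845, 0.0674]
tool_rot: [-0.0, 0.796, 0.605, 0.0]
contact_force: [0.8, 0.2, 0.2]
gripper_width: 0.997
```

```bash
python3 - <<'E'
from h import *
st(); delta([.5137,.2845,.061],tilt(0.))
cv2.imwrite('pics/w12.png',grab_frame('wrist'))
E
```

```text
11.6 [0.379 0.121 1.828 0.    1.191 0.649] v 0.006 [0.5145 0.2845 0.0674] [0.8 0.2 0.2] 0.9968634304616205
dx dy dz cm [-0.02 -0.08  0.64] rot [ 0.001 -0.001 -0.   ] deg 0.1
```

View pics/w12.png

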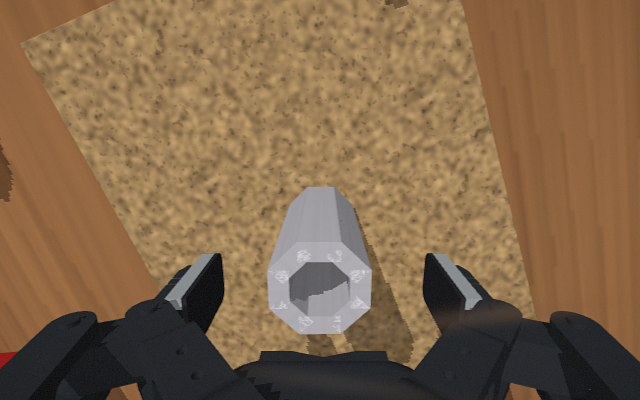

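Emit:
play_rows(
  commands=[
    {"dx":0,"dy":-0.1,"dz":0.6,"rx":0,"ry":0,"rz":0,"claw":0},
    {"dx":0,"dy":-0.1,"dz":0.6,"rx":0,"ry":0,"rz":0,"claw":0},
    {"dx":0,"dy":-0.1,"dz":0.6,"rx":0,"ry":0,"rz":0,"claw":0.4},
    {"dx":0,"dy":-0.1,"dz":0.6,"rx":0,"ry":0,"rz":0,"claw":0.5},
    {"dx":0,"dy":-0.1,"dz":0.6,"rx":0,"ry":0,"rz":0,"claw":1},
  ],
)

```text
time: 12.15
tool_pos: [0.5137, 0.285, 0.0616]
tool_rot: [0.0, 0.796, 0.605, 0.001]
contact_force: [-0.4, 0.5, 0.6]
gripper_width: 0.513
```

Emit:
play_rows(
  commands=[
    {"dx":0,"dy":0,"dz":0,"rx":0,"ry":0,"rz":0,"claw":1},
    {"dx":0,"dy":0,"dz":0,"rx":0,"ry":0,"rz":0,"claw":1},
    {"dx":0,"dy":0,"dz":0,"rx":0,"ry":0,"rz":0,"claw":1},
    {"dx":0,"dy":0,"dz":0,"rx":0,"ry":0,"rz":0,"claw":1},
  ],
)

```text
time: 12.55
tool_pos: [0.5138, 0.285, 0.0619]
tool_rot: [0.0, 0.796, 0.605, 0.001]
contact_force: [-0.1, -0.1, 1.9]
gripper_width: 0.46
```

```bash
python3 - <<'E'
from h import *
st(); p,r=pose(); c=cam('wrist',(p,r)); i=grab_frame('wrist'); cv2.imwrite('pics/w13.png',i)
s=grab_frame('scene');d=grab_frame('side');cv2.imwrite('pics/sd13.png',np.hstack([cv2.resize(s[235:305,355:415],None,fx=6,fy=6,interpolation=2),cv2.resize(d[115:185,240:300],None,fx=6,fy=6,interpolation=2)]))
E
```

```text
12.55 [0.38  0.127 1.832 0.    1.181 0.65 ] v 0.002 [0.5138 0.285  0.0619] [-0.1 -0.1  1.9] 0.46034840288820716
```

View pics/w13.png

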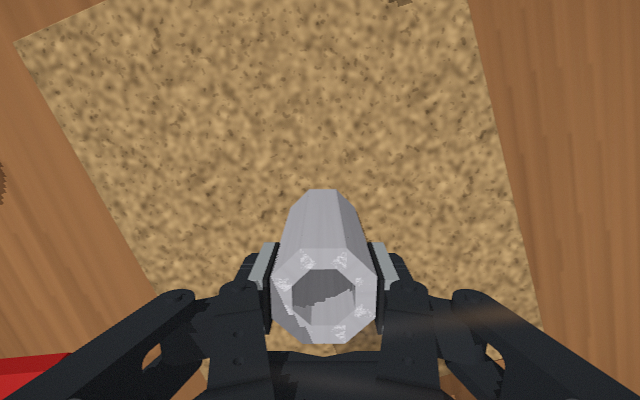

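View pics/sd13.png

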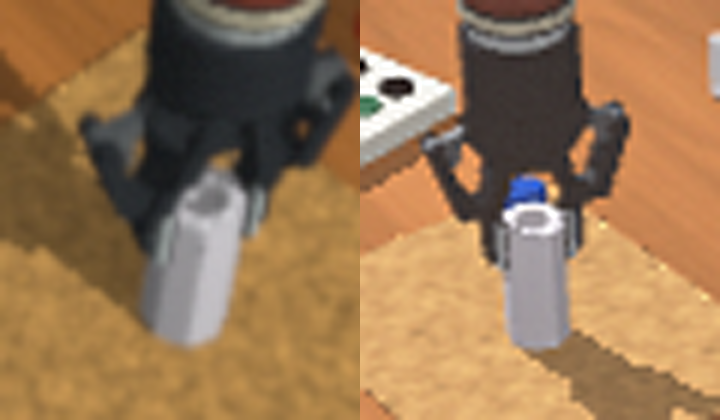

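```bash
python3 - <<'E'
from h import *
p,r=pose(); c=cam('wrist',(p,r)); X=plane(c,(324,296),.094); print('ring',X,'in tool',r.T@(X-p)); print(r.round(4))
delta(p+[0,0,.20],r)
# hover where the leg can be seen: leg ~8 cm ahead of the tool along tool x
delta(np.array([.6045,-.1945,.262])-.10*r[:,0],r)
E
```

```text
ring [0.51473675 0.28412269 0.094     ] in tool [-0.00056005  0.00115687 -0.0321527 ]
[[ 0.2674  0.9636  0.0015]
 [ 0.9636 -0.2674  0.001 ]
 [ 0.0013  0.0012 -1.    ]]
dx dy dz cm [  0.03   0.02 -20.  ] rot [0. 0. 0.] deg 0.0
dx dy dz cm [-53.75  21.58 -20.05] rot [0. 0. 0.] deg 0.0
```

Emit:
play_rows(
  commands=[
    {"dx":0,"dy":0,"dz":-2,"rx":0,"ry":0,"rz":0,"claw":1},
    {"dx":0,"dy":0,"dz":-6,"rx":0,"ry":0,"rz":0,"claw":1},
    {"dx":0,"dy":0,"dz":-11,"rx":0,"ry":0,"rz":0,"claw":1},
    {"dx":0,"dy":0,"dz":-16,"rx":0,"ry":0,"rz":0,"claw":1},
    {"dx":0,"dy":0,"dz":-20,"rx":0,"ry":0,"rz":0,"claw":1},
  ],
)

```text
time: 13.2
tool_pos: [0.5135, 0.2847, 0.2641]
tool_rot: [0.0, 0.796, 0.605, 0.001]
contact_force: [0.8, 0.1, -1.9]
gripper_width: 0.464
```

Emit:
play_rows(
  commands=[
    {"dx":-4,"dy":1.6,"dz":0,"rx":0,"ry":0,"rz":0,"claw":1},
    {"dx":-8,"dy":3.2,"dz":0,"rx":0,"ry":0,"rz":0,"claw":1},
    {"dx":-12,"dy":4.8,"dz":0,"rx":0,"ry":0,"rz":0,"claw":1},
    {"dx":-16,"dy":6.4,"dz":0,"rx":0,"ry":0,"rz":0,"claw":1},
    {"dx":-20,"dy":8,"dz":0,"rx":0,"ry":0,"rz":0,"claw":1},
  ],
)

```text
time: 13.7
tool_pos: [0.5363, 0.069, 0.2626]
tool_rot: [-0.0, 0.796, 0.605, 0.001]
contact_force: [0.5, -0.6, -3.2]
gripper_width: 0.456
```

Emit:
play_rows(
  commands=[
    {"dx":-4,"dy":1.6,"dz":0,"rx":0,"ry":0,"rz":0,"claw":1},
    {"dx":-8,"dy":3.2,"dz":0,"rx":0,"ry":0,"rz":0,"claw":1},
    {"dx":-12,"dy":4.8,"dz":0,"rx":0,"ry":0,"rz":0,"claw":1},
    {"dx":-16,"dy":6.4,"dz":0,"rx":0,"ry":0,"rz":0,"claw":1},
    {"dx":-20,"dy":8,"dz":0,"rx":0,"ry":0,"rz":0,"claw":1},
  ],
)

```text
time: 14.2
tool_pos: [0.5592, -0.1468, 0.261]
tool_rot: [-0.001, 0.796, 0.605, 0.0]
contact_force: [0.9, 0.4, -3.0]
gripper_width: 0.46
```

```bash
python3 - <<'E'
from h import *
st(); p,r=pose(); Rt=tilt(0.)
delta(np.array([.6045,-.1945,.262])-.10*Rt[:,0],Rt)
E
```

```text
14.2 [-3.860e-01 -7.300e-02  1.689e+00  1.000e-03  1.528e+00 -1.150e-01] v 0.677 [ 0.5592 -0.1468  0.261 ] [ 0.9  0.4 -3. ] 0.46043553083824584
dx dy dz cm [-13.39   5.64  -0.13] rot [-0.002 -0.001 -0.   ] deg 0.1
```

Emit:
play_rows(
  commands=[
    {"dx":-4,"dy":1.7,"dz":0,"rx":0,"ry":0,"rz":0,"claw":1},
    {"dx":-8,"dy":3.4,"dz":0,"rx":0,"ry":0,"rz":0,"claw":1},
    {"dx":-11,"dy":5,"dz":0,"rx":0,"ry":0,"rz":0,"claw":1},
    {"dx":-13,"dy":5.6,"dz":0,"rx":0,"ry":0,"rz":0,"claw":1},
    {"dx":-13,"dy":5.6,"dz":0,"rx":0,"ry":0,"rz":0,"claw":1},
  ],
)

```text
time: 14.7
tool_pos: [0.5776, -0.2892, 0.2591]
tool_rot: [-0.002, 0.797, 0.604, -0.001]
contact_force: [-1.3, 0.6, -2.5]
gripper_width: 0.455
```

Emit:
play_rows(
  commands=[
    {"dx":0,"dy":0,"dz":0,"rx":0,"ry":0,"rz":0,"claw":1},
    {"dx":0,"dy":0,"dz":0,"rx":0,"ry":0,"rz":0,"claw":1},
    {"dx":0,"dy":0,"dz":0,"rx":0,"ry":0,"rz":0,"claw":1},
  ],
)

```text
time: 15.0
tool_pos: [0.5776, -0.2879, 0.259]
tool_rot: [-0.002, 0.797, 0.605, -0.001]
contact_force: [-0.4, 0.0, -2.0]
gripper_width: 0.456
```

```bash
python3 - <<'E'
from h import *
st(); ps=pose(); np.savez('ps14.npz',p=ps[0],r=ps[1]); c=cam('wrist',ps); cv2.imwrite('pics/w14.png',grab_frame('wrist')); print(proj(c,[.6045,-.1945,.156]),proj(c,[.6045,-.1945,.036]))
cv2.imwrite('pics/s14.png',grab_frame('scene'));cv2.imwrite('pics/d14.png',grab_frame('side'))
E
```

```text
15.0 [-5.780e-01  8.800e-02  1.529e+00  1.000e-03  1.529e+00 -3.060e-01] v 0.005 [ 0.5776 -0.2879  0.259 ] [-0.4  0.  -2. ] 0.45624575760795777
[323.90487737  62.54558324] [324.15142171  77.36518216]
```

View pics/w14.png

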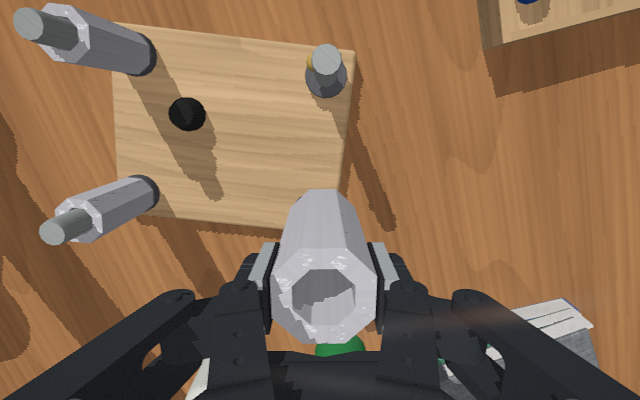

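View pics/s14.png

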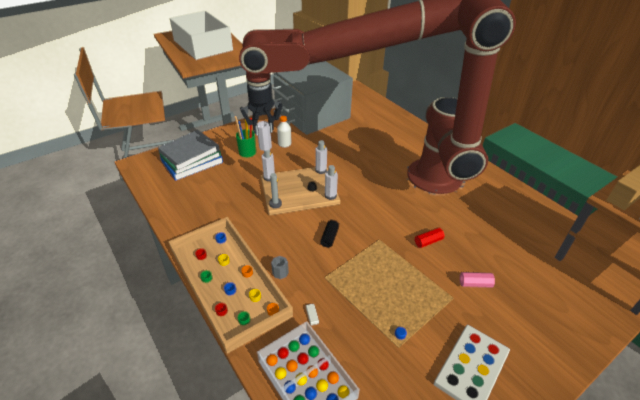

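View pics/d14.png

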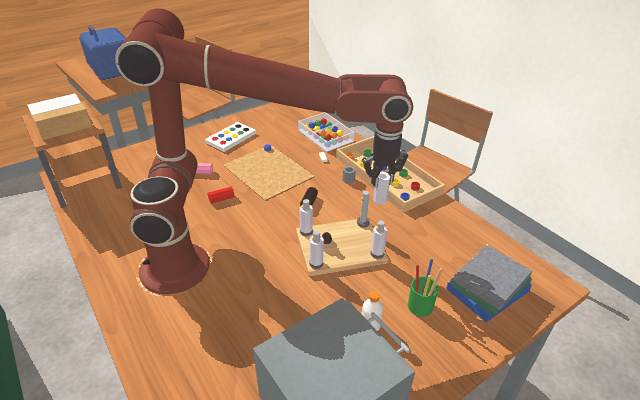

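The wrist view shows the leg tip at about (326,60); I predicted (324,62). An enlarged crop will refine it.

```bash
python3 - <<'E'
from h import *
i=cv2.imread('pics/w14.png'); cv2.imwrite('pics/c14.png',cv2.resize(i[30:110,285:365],None,fx=7,fy=7,interpolation=cv2.INTER_CUBIC))
E
```

```text
(no output)
```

View pics/c14.png

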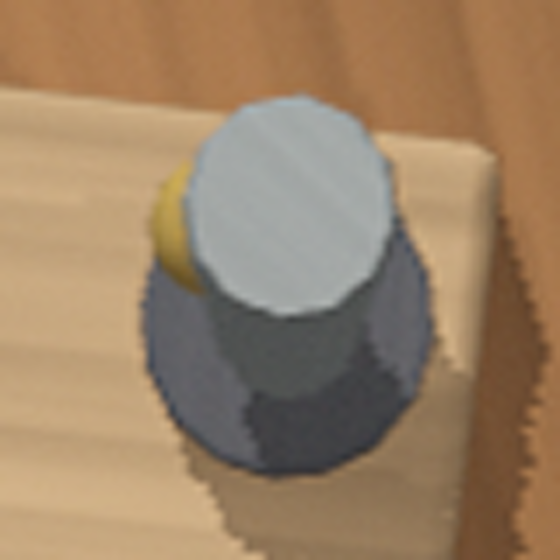

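```bash
python3 - <<'E'
from h import *
z=np.load('ps14.npz'); p,r=z['p'],z['r']; c=cam('wrist',(p,r)); T=plane(c,(326.0,58.9),.156); print('tip',T)
t=r.T@(T-p); print('tip in tool',t)
# sleeve ring seen in same picture: top is 32 mm above TCP
X=plane(c,(324,296),p[2]+.032); print('ring in tool',r.T@(X-p))
d=cam('side');s=cam('scene')
a=cv2.imread('pics/s14.png');b=cv2.imread('pics/d14.png')
f=lambda q:cv2.resize(q,None,fx=8,fy=8,interpolation=cv2.INTER_CUBIC)
bot=p+r[:,2]*.058; print('sleeve bottom px',proj(s,bot),proj(d,bot),'top',proj(s,p-r[:,2]*.032),proj(d,p-r[:,2]*.032))
E
```

```text
tip [ 0.60650354 -0.19264713  0.156     ]
tip in tool [0.09932965 0.00273237 0.10316188]
ring in tool [-0.0006511   0.00115108 -0.03200691]
sleeve bottom px [264.86668437 146.91440415] [379.30789017 199.28900853] top [262.6527123  124.38829322] [382.31118575 175.33621593]
```

```bash
python3 - <<'E'
from h import *
delta([.6058,-.1932,.225],tilt(0.))
E
```

```text
dx dy dz cm [9.91 0.16 3.45] rot [-0.004 -0.002 -0.002] deg 0.3
```

Emit:
play_rows(
  commands=[
    {"dx":4,"dy":0.1,"dz":0,"rx":-0.004,"ry":-0.002,"rz":-0.002,"claw":1},
    {"dx":8,"dy":0.1,"dz":0,"rx":-0.004,"ry":-0.002,"rz":-0.002,"claw":1},
    {"dx":9.9,"dy":0.15,"dz":1,"rx":-0.004,"ry":-0.002,"rz":-0.002,"claw":1},
    {"dx":9.9,"dy":0.15,"dz":2.5,"rx":-0.004,"ry":-0.002,"rz":-0.002,"claw":1},
    {"dx":9.9,"dy":0.15,"dz":3.2,"rx":-0.004,"ry":-0.002,"rz":-0.002,"claw":1},
  ],
)

```text
time: 15.65
tool_pos: [0.6048, -0.1929, 0.2249]
tool_rot: [-0.001, 0.796, 0.606, -0.001]
contact_force: [-0.8, 0.7, -2.9]
gripper_width: 0.459
```

Emit:
play_rows(
  commands=[
    {"dx":0,"dy":0,"dz":0,"rx":0,"ry":0,"rz":0,"claw":1},
    {"dx":0,"dy":0,"dz":0,"rx":0,"ry":0,"rz":0,"claw":1},
    {"dx":0,"dy":0,"dz":0,"rx":0,"ry":0,"rz":0,"claw":1},
  ],
)

```text
time: 15.95
tool_pos: [0.6047, -0.1939, 0.2253]
tool_rot: [-0.001, 0.796, 0.605, -0.001]
contact_force: [-0.5, -0.2, -2.4]
gripper_width: 0.461
```

```bash
python3 - <<'E'
from h import *
st(); ps=pose(); np.savez('ps15.npz',p=ps[0],r=ps[1]); delta([.6058,-.1932,.225],tilt(0.))
a=grab_frame('scene');b=grab_frame('side');cv2.imwrite('pics/s15.png',a);cv2.imwrite('pics/d15.png',b)
f=lambda q:cv2.resize(q,None,fx=8,fy=8,interpolation=cv2.INTER_CUBIC)
cv2.imwrite('pics/leg15.png',np.hstack([f(a[140:214,250:300]),f(b[155:229,340:390])]))
E
```

```text
15.95 [-4.270e-01  8.100e-02  1.593e+00 -1.000e-03  1.470e+00 -1.560e-01] v 0.008 [ 0.6047 -0.1939  0.2253] [-0.5 -0.2 -2.4] 0.46096750874594383
dx dy dz cm [0.1  0.08 0.03] rot [-0.002  0.001 -0.   ] deg 0.2
```

View pics/leg15.png

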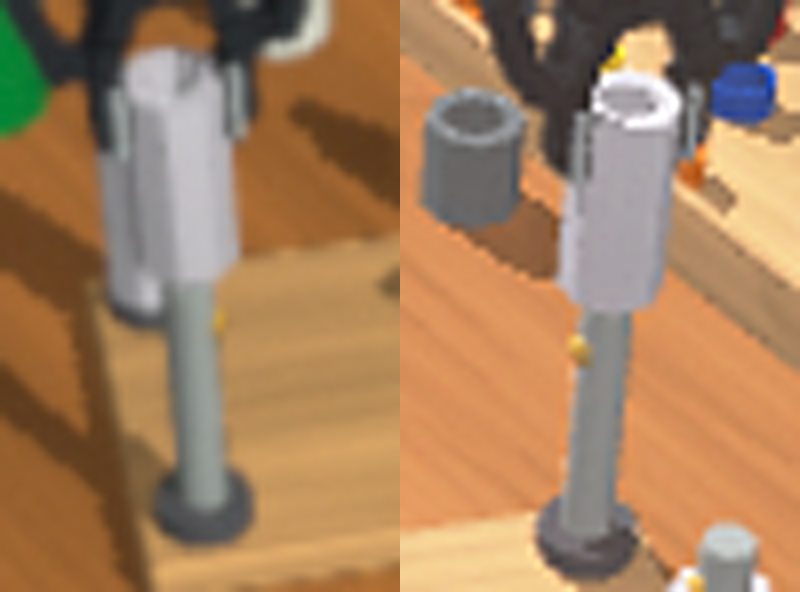

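```bash
python3 - <<'E'
from h import *
f=lambda q:cv2.resize(q,None,fx=16,fy=16,interpolation=cv2.INTER_CUBIC)
a=cv2.imread('pics/s15.png');b=cv2.imread('pics/d15.png')
def grid(im,x0,y0,w,h):
    o=f(im[y0:y0+h,x0:x0+w])
    for x in range(w): cv2.line(o,(x*16+8,0),(x*16+8,6 if x%5 else 14),(255,255,255),1); 
    for x in range(0,w,5): cv2.putText(o,str(x0+x),(x*16,28),0,.4,(255,255,255),1)
    for y in range(0,h,2): cv2.putText(o,str(y0+y),(0,y*16+12),0,.35,(255,255,255),1)
    return o
o=np.hstack([grid(a,258,158,24,36),grid(b,355,174,24,36)]); cv2.imwrite('pics/g15.png',o); print(o.shape)
E
```

```text
(576, 768, 3)
```

View pics/g15.png

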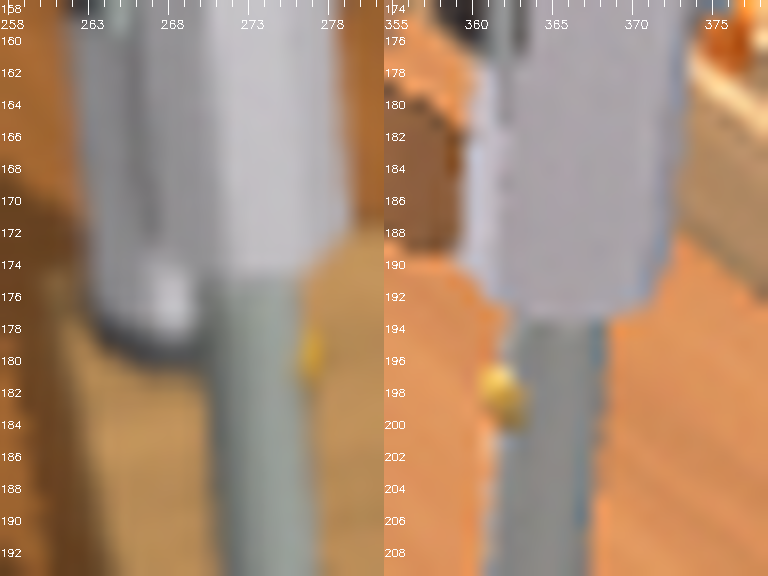

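Relative check at (scene 272.6 vs leg 272.8, side 365.95 vs 365.98): the sleeve and leg axes agree to within about 0.7 mm. I'll lower gently and watch the force.

Emit:
play_rows(
  commands=[
    {"dx":0,"dy":0,"dz":0.4,"rx":0,"ry":0,"rz":0,"claw":1},
    {"dx":0,"dy":0,"dz":0.8,"rx":0,"ry":0,"rz":0,"claw":1},
    {"dx":0,"dy":0,"dz":1.1,"rx":0,"ry":0,"rz":0,"claw":1},
    {"dx":0,"dy":0,"dz":1.1,"rx":0,"ry":0,"rz":0,"claw":1},
  ],
)

```text
time: 16.45
tool_pos: [0.6048, -0.1936, 0.2141]
tool_rot: [-0.001, 0.796, 0.605, -0.001]
contact_force: [-0.0, -1.1, -1.8]
gripper_width: 0.46
```

Emit:
play_rows(
  commands=[
    {"dx":0,"dy":0,"dz":0.2,"rx":0,"ry":0,"rz":0,"claw":1},
    {"dx":0,"dy":0,"dz":0.4,"rx":0,"ry":0,"rz":0,"claw":1},
    {"dx":0,"dy":0,"dz":0.4,"rx":0,"ry":0,"rz":0,"claw":1},
  ],
)

```text
time: 16.75
tool_pos: [0.6055, -0.1934, 0.2113]
tool_rot: [0.0, 0.796, 0.605, -0.0]
contact_force: [1.3, -0.1, -0.8]
gripper_width: 0.459
```

Emit:
play_rows(
  commands=[
    {"dx":0,"dy":0,"dz":0.2,"rx":0,"ry":0,"rz":0,"claw":1},
    {"dx":0,"dy":0,"dz":0.4,"rx":0,"ry":0,"rz":0,"claw":1},
    {"dx":0,"dy":0,"dz":0.4,"rx":0,"ry":0,"rz":0,"claw":1},
  ],
)

```text
time: 17.05
tool_pos: [0.6055, -0.1932, 0.2064]
tool_rot: [-0.0, 0.796, 0.605, 0.0]
contact_force: [2.1, 0.6, -3.3]
gripper_width: 0.459
```

The bottom is at about 148 mm, 8 mm below the tip, with almost no force, so the sleeve is on the leg. On to the ball, which starts at about 140 mm.

Emit:
play_rows(
  commands=[
    {"dx":0,"dy":0,"dz":0.3,"rx":0,"ry":0,"rz":0,"claw":1},
    {"dx":0,"dy":0,"dz":0.6,"rx":0,"ry":0,"rz":0,"claw":1},
    {"dx":0,"dy":0,"dz":0.9,"rx":0,"ry":0,"rz":0,"claw":1},
  ],
)

```text
time: 17.35
tool_pos: [0.6055, -0.1931, 0.1969]
tool_rot: [-0.0, 0.796, 0.605, 0.0]
contact_force: [1.1, 1.2, -1.5]
gripper_width: 0.459
```

Emit:
play_rows(
  commands=[
    {"dx":0,"dy":0,"dz":0.3,"rx":0,"ry":0,"rz":0,"claw":1},
    {"dx":0,"dy":0,"dz":0.6,"rx":0,"ry":0,"rz":0,"claw":1},
    {"dx":0,"dy":0,"dz":0.8,"rx":0,"ry":0,"rz":0,"claw":1},
  ],
)

```text
time: 17.65
tool_pos: [0.6052, -0.1927, 0.1916]
tool_rot: [-0.001, 0.796, 0.605, -0.0]
contact_force: [-3.5, 4.1, 10.0]
gripper_width: 0.46
```

Ball met (fz 10 N). Pushing on in small steps.

Emit:
play_rows(
  commands=[
    {"dx":0,"dy":0,"dz":0.3,"rx":0,"ry":0,"rz":0,"claw":1},
    {"dx":0,"dy":0,"dz":0.5,"rx":0,"ry":0,"rz":0,"claw":1},
    {"dx":0,"dy":0,"dz":0.7,"rx":0,"ry":0,"rz":0,"claw":1},
  ],
)

```text
time: 17.95
tool_pos: [0.6052, -0.1925, 0.1869]
tool_rot: [-0.001, 0.796, 0.606, -0.0]
contact_force: [-3.9, 3.5, 6.5]
gripper_width: 0.461
```

Emit:
play_rows(
  commands=[
    {"dx":0,"dy":0,"dz":0.3,"rx":0,"ry":0,"rz":0,"claw":1},
    {"dx":0,"dy":0,"dz":0.5,"rx":0,"ry":0,"rz":0,"claw":1},
    {"dx":0,"dy":0,"dz":0.7,"rx":0,"ry":0,"rz":0,"claw":1},
  ],
)

```text
time: 18.25
tool_pos: [0.6052, -0.1925, 0.1823]
tool_rot: [-0.001, 0.796, 0.606, -0.0]
contact_force: [-4.6, 0.9, 8.3]
gripper_width: 0.457
```

```bash
python3 - <<'E'
from h import *
st(); delta([.6053,-.1930,.18],tilt(0.))
a=grab_frame('scene');b=grab_frame('side')
f=lambda q:cv2.resize(q,None,fx=8,fy=8,interpolation=cv2.INTER_CUBIC)
cv2.imwrite('pics/leg16.png',np.hstack([f(a[140:214,250:300]),f(b[155:229,340:390])]))
E
```

```text
18.25 [-4.250e-01  1.110e-01  1.634e+00  1.000e-03  1.398e+00 -1.560e-01] v 0.035 [ 0.6052 -0.1925  0.1823] [-4.6  0.9  8.3] 0.45663341500481175
dx dy dz cm [-0.05  0.03  0.23] rot [-0.002 -0.001  0.001] deg 0.1
```

View pics/leg16.png

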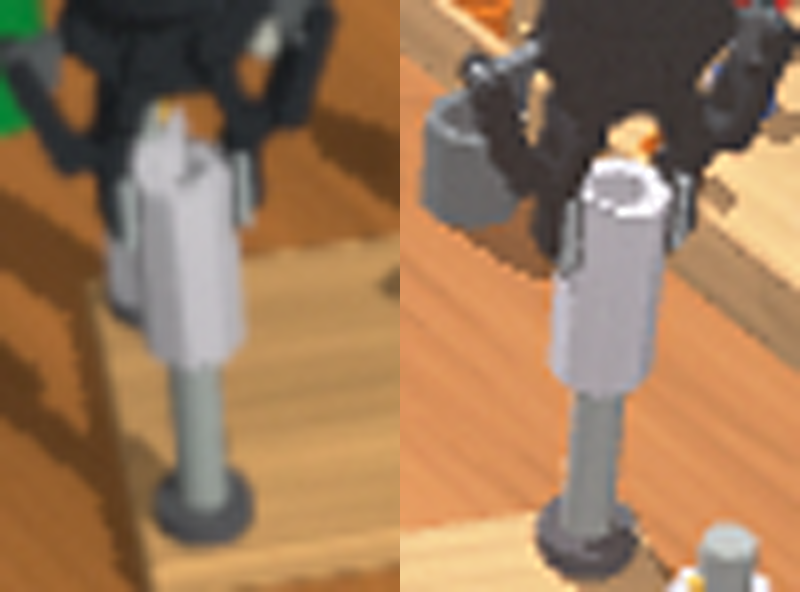

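The ball is covered and the sleeve is straight on the leg. Sliding on down.

Emit:
play_rows(
  commands=[
    {"dx":0,"dy":0,"dz":0.5,"rx":0,"ry":0,"rz":0,"claw":1},
    {"dx":0,"dy":0,"dz":1,"rx":0,"ry":0,"rz":0,"claw":1},
    {"dx":0,"dy":0,"dz":1.5,"rx":0,"ry":0,"rz":0,"claw":1},
    {"dx":0,"dy":0,"dz":2,"rx":0,"ry":0,"rz":0,"claw":1},
    {"dx":0,"dy":0,"dz":2.5,"rx":0,"ry":0,"rz":0,"claw":1},
  ],
)

```text
time: 18.85
tool_pos: [0.6052, -0.1924, 0.1585]
tool_rot: [-0.001, 0.796, 0.606, -0.0]
contact_force: [-6.1, 3.3, 8.5]
gripper_width: 0.46
```

```bash
python3 - <<'E'
from h import *
st(); delta([.6053,-.1928,.15],tilt(0.))
E
```

```text
18.85 [-4.250e-01  1.300e-01  1.654e+00  1.000e-03  1.359e+00 -1.560e-01] v 0.081 [ 0.6052 -0.1924  0.1585] [-6.1  3.3  8.5] 0.45993171223327134
dx dy dz cm [-0.03  0.03  0.85] rot [-0.002 -0.001  0.001] deg 0.1
```

Emit:
play_rows(
  commands=[
    {"dx":0,"dy":0,"dz":0.6,"rx":0,"ry":0,"rz":0,"claw":1},
    {"dx":0,"dy":0,"dz":1.2,"rx":0,"ry":0,"rz":0,"claw":1},
    {"dx":0,"dy":0,"dz":1.8,"rx":0,"ry":0,"rz":0,"claw":1},
    {"dx":0,"dy":0,"dz":2.4,"rx":0,"ry":0,"rz":0,"claw":1},
    {"dx":0,"dy":0,"dz":3,"rx":0,"ry":0,"rz":0,"claw":1},
  ],
)

```text
time: 19.35
tool_pos: [0.6051, -0.1925, 0.1304]
tool_rot: [-0.001, 0.796, 0.606, -0.0]
contact_force: [-6.3, 2.7, 9.3]
gripper_width: 0.46
```

Emit:
play_rows(
  commands=[
    {"dx":0,"dy":0,"dz":0.5,"rx":0,"ry":0,"rz":0,"claw":1},
    {"dx":0,"dy":0,"dz":1,"rx":0,"ry":0,"rz":0,"claw":1},
    {"dx":0,"dy":0,"dz":1.5,"rx":0,"ry":0,"rz":0,"claw":1},
    {"dx":0,"dy":0,"dz":1.5,"rx":0,"ry":0,"rz":0,"claw":1},
  ],
)

```text
time: 19.75
tool_pos: [0.6049, -0.1924, 0.1157]
tool_rot: [-0.001, 0.796, 0.606, -0.0]
contact_force: [-3.3, 1.8, 2.4]
gripper_width: 0.457
```

```bash
python3 - <<'E'
from h import *
st(); delta([.6053,-.1928,.095],tilt(0.))
a=grab_frame('scene');b=grab_frame('side')
f=lambda q:cv2.resize(q,None,fx=8,fy=8,interpolation=cv2.INTER_CUBIC)
cv2.imwrite('pics/leg17.png',np.hstack([f(a[140:214,250:300]),f(b[155:229,340:390])]))
E
```

```text
19.75 [-4.250e-01  1.710e-01  1.685e+00  1.000e-03  1.288e+00 -1.560e-01] v 0.004 [ 0.6049 -0.1924  0.1157] [-3.3  1.8  2.4] 0.4565693102413186
dx dy dz cm [-0.04  0.05  2.07] rot [-0.002 -0.001  0.001] deg 0.1
```

View pics/leg17.png

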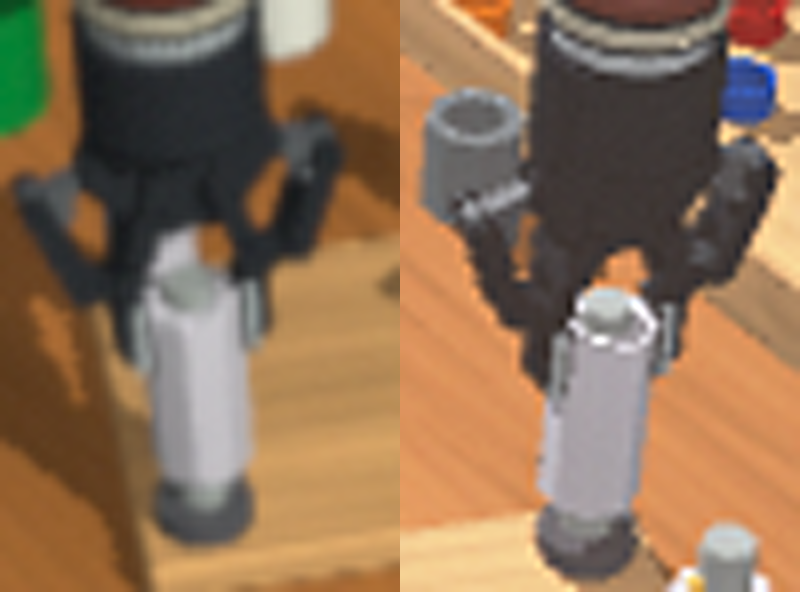

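The tip sticks out above the sleeve, and the gap to the shoulder looks about 1–2 cm. Continuing more slowly.

Emit:
play_rows(
  commands=[
    {"dx":0,"dy":0,"dz":0.4,"rx":0,"ry":0,"rz":0,"claw":1},
    {"dx":0,"dy":0,"dz":0.8,"rx":0,"ry":0,"rz":0,"claw":1},
    {"dx":0,"dy":0,"dz":1.2,"rx":0,"ry":0,"rz":0,"claw":1},
    {"dx":0,"dy":0,"dz":1.4,"rx":0,"ry":0,"rz":0,"claw":1},
  ],
)

```text
time: 20.25
tool_pos: [0.6051, -0.1921, 0.1018]
tool_rot: [-0.001, 0.796, 0.606, 0.0]
contact_force: [-1.7, 5.4, 0.6]
gripper_width: 0.459
```

Emit:
play_rows(
  commands=[
    {"dx":0,"dy":0,"dz":0.2,"rx":0,"ry":0,"rz":0,"claw":1},
    {"dx":0,"dy":0,"dz":0.4,"rx":0,"ry":0,"rz":0,"claw":1},
    {"dx":0,"dy":0,"dz":0.5,"rx":0,"ry":0,"rz":0,"claw":1},
  ],
)

```text
time: 20.55
tool_pos: [0.6052, -0.1924, 0.0963]
tool_rot: [-0.001, 0.796, 0.606, -0.0]
contact_force: [1.4, -0.3, -1.4]
gripper_width: 0.456
```

The lateral load has vanished, so the ball has sprung out. Pressing the last couple of mm onto the shoulder.

Emit:
play_rows(
  commands=[
    {"dx":0,"dy":0,"dz":0.1,"rx":0,"ry":0,"rz":0,"claw":1},
    {"dx":0,"dy":0,"dz":0.2,"rx":0,"ry":0,"rz":0,"claw":1},
    {"dx":0,"dy":0,"dz":0.3,"rx":0,"ry":0,"rz":0,"claw":1},
  ],
)

```text
time: 20.85
tool_pos: [0.6052, -0.1925, 0.0939]
tool_rot: [-0.001, 0.796, 0.606, -0.0]
contact_force: [-1.0, 1.3, 4.8]
gripper_width: 0.462
```

Emit:
play_rows(
  commands=[
    {"dx":0,"dy":0,"dz":0.1,"rx":0,"ry":0,"rz":0,"claw":1},
    {"dx":0,"dy":0,"dz":0.15,"rx":0,"ry":0,"rz":0,"claw":1},
    {"dx":0,"dy":0,"dz":0.15,"rx":0,"ry":0,"rz":0,"claw":1},
  ],
)

```text
time: 21.15
tool_pos: [0.6053, -0.1925, 0.0939]
tool_rot: [-0.001, 0.796, 0.606, -0.0]
contact_force: [-2.7, 1.6, 6.3]
gripper_width: 0.46
```

Seated: the TCP stopped at 0.0939, where I expected 0.094, and the force rises. I'll look before letting go.

Emit:
play_rows(
  commands=[
    {"dx":0,"dy":0,"dz":0,"rx":0,"ry":0,"rz":0,"claw":0.5},
    {"dx":0,"dy":0,"dz":0,"rx":0,"ry":0,"rz":0,"claw":0.3},
    {"dx":0,"dy":0,"dz":0,"rx":0,"ry":0,"rz":0,"claw":0},
    {"dx":0,"dy":0,"dz":0,"rx":0,"ry":0,"rz":0,"claw":0},
    {"dx":0,"dy":0,"dz":0,"rx":0,"ry":0,"rz":0,"claw":0},
  ],
)

```text
time: 21.65
tool_pos: [0.6052, -0.1925, 0.0936]
tool_rot: [-0.001, 0.796, 0.606, -0.0]
contact_force: [-0.2, 0.3, -0.2]
gripper_width: 1.001
```

```bash
python3 - <<'E'
from h import *
st()
a=grab_frame('scene');b=grab_frame('side')
f=lambda q:cv2.resize(q,None,fx=8,fy=8,interpolation=cv2.INTER_CUBIC)
cv2.imwrite('pics/leg18.png',np.hstack([f(a[140:214,250:300]),f(b[155:229,340:390])])); cv2.imwrite('pics/w18.png',grab_frame('wrist'))
E
```

```text
21.65 [-0.425  0.195  1.696  0.     1.252 -0.156] v 0.001 [ 0.6052 -0.1925  0.0936] [-0.2  0.3 -0.2] 1.0010550354555128
```

View pics/leg18.png

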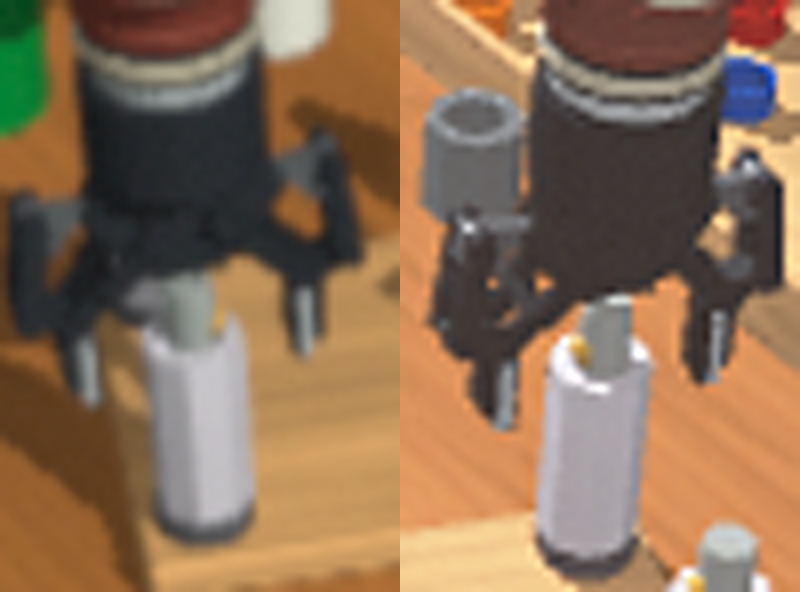

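View pics/w18.png

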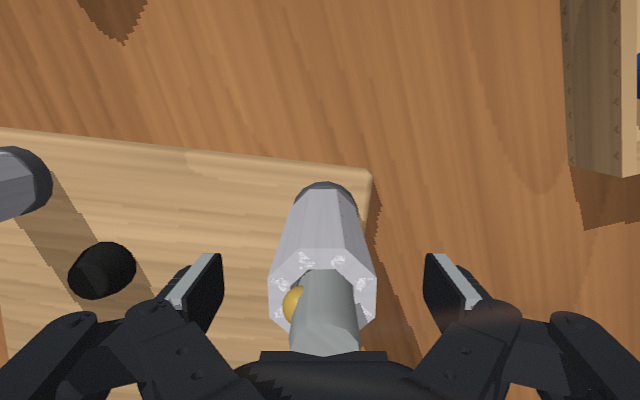

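The sleeve sits on the shoulder with the brass ball out above it, and it's released. Retreating straight up.

Emit:
play_rows(
  commands=[
    {"dx":0,"dy":0,"dz":-2,"rx":0,"ry":0,"rz":0,"claw":0},
    {"dx":0,"dy":0,"dz":-5,"rx":0,"ry":0,"rz":0,"claw":0},
    {"dx":0,"dy":0,"dz":-9,"rx":0,"ry":0,"rz":0,"claw":0},
    {"dx":0,"dy":0,"dz":-13,"rx":0,"ry":0,"rz":0,"claw":0},
    {"dx":0,"dy":0,"dz":-16,"rx":0,"ry":0,"rz":0,"claw":0},
  ],
)

```text
time: 22.3
tool_pos: [0.6061, -0.193, 0.257]
tool_rot: [0.0, 0.796, 0.606, 0.0]
contact_force: [0.6, -0.5, 0.1]
gripper_width: 0.997
```

Emit:
play_rows(
  commands=[
    {"dx":0,"dy":0,"dz":-1,"rx":0,"ry":0,"rz":0,"claw":0},
    {"dx":0,"dy":0,"dz":-1,"rx":0,"ry":0,"rz":0,"claw":0},
    {"dx":0,"dy":0,"dz":-1,"rx":0,"ry":0,"rz":0,"claw":0},
    {"dx":0,"dy":0,"dz":-1,"rx":0,"ry":0,"rz":0,"claw":0},
  ],
)

```text
time: 22.7
tool_pos: [0.605, -0.1925, 0.2638]
tool_rot: [-0.002, 0.796, 0.606, -0.001]
contact_force: [0.3, -0.8, -0.5]
gripper_width: 1.007
```

```bash
python3 - <<'E'
from h import *
st()
a=grab_frame('scene');b=grab_frame('side');cv2.imwrite('pics/s19.png',a)
f=lambda q:cv2.resize(q,None,fx=8,fy=8,interpolation=cv2.INTER_CUBIC)
cv2.imwrite('pics/leg19.png',np.hstack([f(a[148:218,250:300]),f(b[178:248,345:395])]))
E
```

```text
22.7 [-0.425  0.061  1.55   0.     1.534 -0.156] v 0.003 [ 0.605  -0.1925  0.2638] [ 0.3 -0.8 -0.5] 1.0065248146347332
```

View pics/leg19.png

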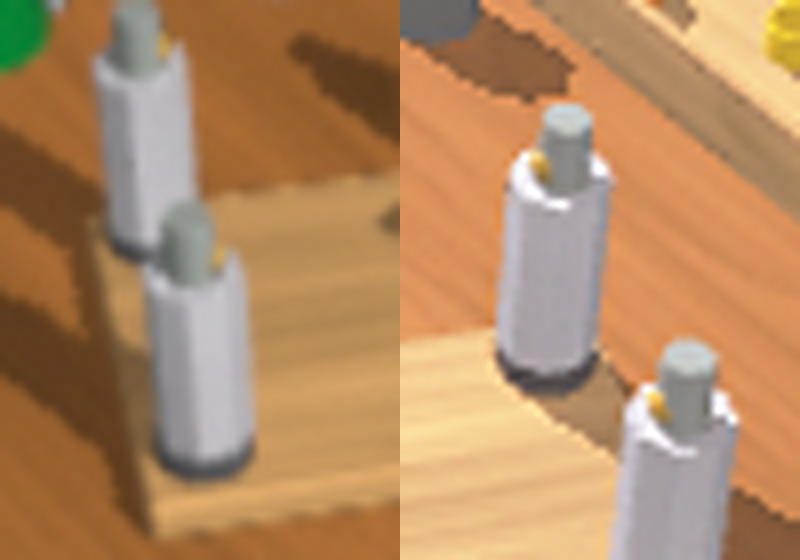

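View pics/s19.png

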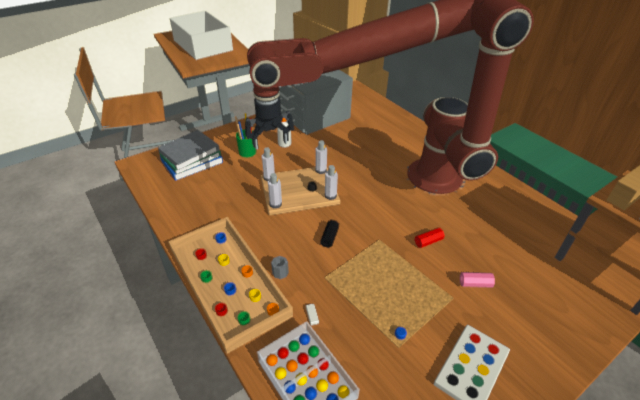

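The sleeve looks the same as the finished neighbours: seated on its shoulder with the ball out above it. Other things look unmoved, so I'm handing in.

```bash
python3 -c "
from plant import ticket
print(ticket.job_done())"
```

```text
the job is handed in; nothing more can be done
None
```

The sleeve is on the bare leg, fully home on its shoulder with the spring ball out above it. I handed the job in at about 22.8 s of the 61 s allowed. The hand-in gave no verdict, so the result rests on my own checks.

- **Standing on the mat:** I gripped the aluminium sleeve across its flats with a tilted tool, turned it 90° and set it upright on the mat. I let go for about 0.5 s, and the pictures after I backed away show it standing alone.
- **Sliding onto the leg:** I took it again from above and slid it down the leg. Pushing past the ball took up to about 10 N. The sideways load vanished near the bottom as the ball sprang out.
- **Seating:** The tool stopped at 93.9 mm, where I expected 94 mm, with the force rising to about 6 N.
- **Last check:** Both fixed cameras show the sleeve upright on its shoulder, ball out, looking like the finished legs beside it. The gripper is open and about 17 cm higher, touching nothing. The bystanders visible in the last scene picture look unmoved by eye; I did not measure them.

**What disagreed:**
- The first sleeve pose, taken while the arm was still settling, was about 4 mm and 2.5° off. I measured it again at rest before gripping.
- The fixed cameras and the wrist camera differed by about 3 mm on where the leg is. I settled it by comparing sleeve and leg in the same picture.
- The first move call was refused because the rows lacked some fields; nothing moved.

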